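# Sort the delivered sample canisters at the goods-in bench

## Task

Sort the delivered sample canisters: stand every blue-capped one upright along the narrow raised ledge, centred across its width, righting those that have toppled, and put every red-capped one upright in the divided red crate, one to a cell. When all of them are away, lay the handheld terminal, screen up, centred on its sloped cradle, lengthwise up the slope with its lower end at the yellow lip. Leave the tin, the tape roll and the mug alone.

Things in the scene. Friction and masses are not known exactly. Their poses are not given: they have to be found in the camera images.
- blue1: square white sample canister with a round blue screw cap and a blue band; body 52 x 52 mm, 92 mm high; cap 40 mm in diameter, from 98 to 128 mm above the base; 0.2 to 0.33 kg, balanced 25 mm above the base. Origin: centre of the base; z towards the cap, x and y square to the sides. Starts toppled, on its side. May be absent (None).
- blue2: square white sample canister with a round blue screw cap and a blue band; body 52 x 52 mm, 92 mm high; cap 40 mm in diameter, from 98 to 128 mm above the base; 0.2 to 0.33 kg, balanced 25 mm above the base. Origin: centre of the base; z towards the cap, x and y square to the sides. Starts toppled, on its side. May be absent (None).
- blue3: square white sample canister with a round blue screw cap and a blue band; body 52 x 52 mm, 92 mm high; cap 40 mm in diameter, from 98 to 128 mm above the base; 0.2 to 0.33 kg, balanced 25 mm above the base. Origin: centre of the base; z towards the cap, x and y square to the sides. Starts upright on the bench. May be absent (None).
- red1: square white sample canister with a round red screw cap and a red band; body 52 x 52 mm, 92 mm high; cap 40 mm in diameter, from 98 to 128 mm above the base; 0.2 to 0.33 kg, balanced 25 mm above the base. Origin: centre of the base; z towards the cap, x and y square to the sides. Starts upright on the bench. May be absent (None).
- red2: square white sample canister with a round red screw cap and a red band; body 52 x 52 mm, 92 mm high; cap 40 mm in diameter, from 98 to 128 mm above the base; 0.2 to 0.33 kg, balanced 25 mm above the base. Origin: centre of the base; z towards the cap, x and y square to the sides. Starts upright on the bench. May be absent (None).
- red3: square white sample canister with a round red screw cap and a red band; body 52 x 52 mm, 92 mm high; cap 40 mm in diameter, from 98 to 128 mm above the base; 0.2 to 0.33 kg, balanced 25 mm above the base. Origin: centre of the base; z towards the cap, x and y square to the sides. Starts upright on the bench. May be absent (None).
- ledge_top (a point): centre of the flat top of the raised aluminium ledge, a narrow beam with a blue stripe on its front, 300 mm long (its y axis), only 40 mm wide (its x axis), its top 70 mm above the bench, on two posts. Nothing stands on it at the start. Fixed; the axes are the ledge's.
- crate_floor (a point): centre of the inner floor (6 mm above the bench) of the fixed red divided crate, 170 x 170 mm outside, 85 mm high, walls and dividers 6 mm. One divider along x and one along y cross at this point and make four cells of 76 x 76 mm; cell centres lie 41 mm from this point along both axes. x and y run along its walls.
- terminal: black handheld data terminal, 150 mm long (x), 62 mm wide (y), 22 mm thick (z), 0.3 kg, with a pale screen, a keypad and a yellow strip at its +x end. Origin: centre of its underside; z is up out of the screen. Starts screen up on the bench.
- cradle_bed: sloped bed of the terminal's fixed cradle: grey strip 120 mm long (x, uphill), only 44 mm wide (y), rising at 25 degrees; origin: centre of its top face, 42 mm above the bench; z square to the bed. A yellow lip at the lower end (inner face at x = -60 mm) stands 10 mm above the bed: a terminal against it has its middle at x = +15 mm. No side walls. Black base 130 x 70 mm.
- tin: bystander: round aluminium tin, 110 mm in diameter, 62 mm high, 0.9 kg. Origin: centre of its underside.
- tape: bystander: cardboard-brown roll of packing tape lying flat, 80 mm in diameter, 48 mm high. Origin: centre of its underside.
- mug: bystander: white mug, 82 mm in diameter, 95 mm high. Origin: centre of its underside.
Not all that is in view belongs to the job. What is shaped like the blue1 but orange is not meant.

How it is judged (in metres and radians):
On the way, in this order (a step that is already met when the one before it is completed fails the run):
1. every blue canister stands on the ledge and every red one in a cell of the crate (x of blue1 in the frame of ledge_top between -0.015 and 0.015 m and y of blue1 in the frame of ledge_top between -0.145 and 0.145 m and z of blue1 in the frame of ledge_top between -0.008 and 0.008 m and angle between each of blue1, red1, blue2, red2, blue3, red3's own z axis and vertical below 0.12 rad and linear speed of each of blue1, red1, blue2, red2, blue3, red3 below 0.03 m/s and x of red1 in the frame of crate_floor between -0.07 and 0.07 m and y of red1 in the frame of crate_floor between -0.07 and 0.07 m and z of red1 in the frame of crate_floor between -0.008 and 0.008 m and x of blue2 in the frame of ledge_top between -0.015 and 0.015 m and y of blue2 in the frame of ledge_top between -0.145 and 0.145 m and z of blue2 in the frame of ledge_top between -0.008 and 0.008 m and x of red2 in the frame of crate_floor between -0.07 and 0.07 m and y of red2 in the frame of crate_floor between -0.07 and 0.07 m and z of red2 in the frame of crate_floor between -0.008 and 0.008 m and x of blue3 in the frame of ledge_top between -0.015 and 0.015 m and y of blue3 in the frame of ledge_top between -0.145 and 0.145 m and z of blue3 in the frame of ledge_top between -0.008 and 0.008 m and x of red3 in the frame of crate_floor between -0.07 and 0.07 m and y of red3 in the frame of crate_floor between -0.07 and 0.07 m and z of red3 in the frame of crate_floor between -0.008 and 0.008 m), for 0.2 s.
2. the terminal lies in its cradle (x of terminal in the frame of cradle_bed between -0.005 and 0.04 m and y of terminal in the frame of cradle_bed between -0.015 and 0.015 m and z of terminal in the frame of cradle_bed between -0.007 and 0.007 m and angle between the z axis of terminal and the z axis of cradle_bed, either way round below 0.12 rad and angle between the x axis of terminal and the x axis of cradle_bed, either way round below 0.25 rad and angle between terminal's own z axis and vertical below 0.8 rad and linear speed of terminal below 0.03 m/s), for 0.2 s.
At the end, for the whole second after the job is handed in: Blues upright (0.12 rad) on the ledge within 15 mm of its centre line; reds upright (0.12 rad) on the floors of crate cells; terminal screen up flat on the bed (0.12 rad), along it (0.25 rad), within 15 mm of its centre line, lower end at the lip or up to 25 mm above; all at rest (all of step 1 and all of step 2); the robot touches nothing.
It fails at once if the tin, the tape roll or the mug is pushed more than 40 mm from its place (distance of any of tin, tape, mug from where it was at the start of the episode above 0.04 m).
Of blue1, blue2, blue3 only 2 to 3 are there at a start; the rules pass over those that are not, and their reading is None.
Of red1, red2, red3 only 2 to 3 are there at a start; the rules pass over those that are not, and their reading is None.
At some moment in a run one of terminal, red1, red2, red3 may be knocked a few centimetres aside while the robot is not near it.
Once in a run the grip may slacken for a moment while it holds something.
It also fails if it takes over 210 s, if anything falls off the work surface, if the arm or the gripper's body presses on something with over 40 N, if the wrist force passes 120 N, or if a joint passes its speed limit or range.

## Robot

A 6-joint arm with a two-finger parallel gripper is mounted at the origin on the work surface. World frame = base frame: x ahead of the robot, y to its left, z up, the work surface at z = 0. Lengths are in m, angles in degrees, forces in N, time in s.
With the tool pointing down it reaches from about 0.35 to 0.875 m from the base axis. Payload 4.2 kg.
Tool frame: the origin (TCP) lies on the mounting face of the last link; the fingertips stand 182 mm ahead of it and the grasp point (between the pads) lies 164 mm ahead of it (r.tcp_to_grasp is the distance from the TCP to the grasp point, in m); z points along the fingers, y is the line along which they close (so a half turn about z gives the same grasp; the last joint's range is limited). The gripper opens to 87 mm and grips with 3 to 60 N. Pads are 19 mm wide; open, the fingers measure 117 mm over their backs; the gripper's body (75 mm by 190 mm) begins 51 mm behind the grasp point.
Start: joints at [-51.818, 22.042, 0.453, 0, -68.411, -14.817], TCP at [0.248, -0.574, 0.405] pointing down, gripper open.
Joint ranges: [-179.83, 179.83], [-69.29, 118.12], [-61.27, 80.66], [-181.25, 117.63], [-171.15, -9.14], [-177.46, 177.46]. Speed limits (degrees/s): [159.86, 159.86, 180, 180, 180, 180].

## Interface

Orientations are given as a 3x3 rotation matrix whose columns are the frame's x, y, z axes.
In Python, from station import sense, eyes, r gives the robot as it stands.
- The arm moves only by the tool jog_arm, never from a script. Its argument "increments" is a list of rows, each a list of 4 numbers: the shift along the tool's x, y, z normalised to -1 to 1, where 1 is 0.02 m, then the turn about the tool's z normalised to -1 to 1, where 1 is 0.08 rad. A call has 1 to 10 rows; each row shifts and turns the commanded pose from where the row before left it, along the tool's axes as they then stand; what a row does not reach is not made up. A row lasts 1/10 s, in which the tool goes at most 50 mm and 8.59 degrees, less where a joint would pass 70% of its speed; a pose out of reach is approached as far as the arm can. A call with a number of a shift or a turn outside -1 to 1 is refused whole. A call with a gripper value outside its range is refused whole. "grip" is the finger opening in mm, from 0 to 87, set as the call begins (left out, the last holds). The fingers move at their own pace and stop on an object; the grip force is fixed at half the most. Time passes only in rows, so rows that do not move let the fingers close. It gives the time, the measured TCP pose, the force, the opening and the grip force at its end, in the units of the state.
- sense(): the state, without advancing time (a new reading comes with each control period).
- eyes.capture(name): name is "scene" or "top"; returns the picture (420x560x3 uint8, blue, green, red); there is no depth.
- eyes.get_calibration(name): a dict with "camera_matrix" (3x3 intrinsics, pixels), "R" (3x3) and "t" (3): a world point X has camera coordinates R X + t. Camera axes: x right, y down, z forward; pixel columns grow to the right and rows downward; lengths in m; the calibration is good to about 2 mm. A picture is of the moment at which its call begins. get_calibration takes no time and is no camera call.
- r.finish_job(): hands the job in; it is judged then, once.
Trained networks look in the newest picture that a camera, given by its name, has taken for a name from the list of things; names that differ only in an ending like _2 or _b are one class to them, and where a whole thing is asked for, a point or a joint stands for the part that bears it (a point fixed in the world has none). Each returns a list of dicts, best first, with "conf" (0 to 1); they miss things now and then, are a little off and sometimes report something else, mostly with a low value. They report only what shows in the picture. A call takes as long as a camera call. They do not tell look-alikes from the thing itself.
- eyes.spot_in(camera, name): "centre" ([x, y, z] in m, in world coordinates, good to about 4 mm: the middle of the surface that is visible of it).
- eyes.outline_of(camera, name): "mask" (420x560 bool, what is visible of it).
The state is a dict: "time_s": time; "joints": joint angles; "joint_velocities": joint speeds; "effort": joint torques, N m; "tcp_pos": TCP position; "ee_rot": TCP orientation; "wrist_force": force on the tool from outside, world axes, zero at the start; "moment": the same for the moment, N m; "gripper_width": opening from 0.0 (shut) to 1.0 (fully open); "gripper_force": force on a finger pad.
Only numpy, scipy, OpenCV 4.12 (cv2) and the standard library are available. Lean on these libraries where they do the work, as an engineer would, in place of code of your own. Each camera call takes 0.05 s, during which the arm holds its last target. There are 200 camera calls.

## Working session

There is one attempt and no reset: what is moved stays moved. The work goes in short steps, Python scripts to look and compute and a tool call to move; the robot and the scene stay as the last step left them, time stands still between calls to the robot, and variables do not carry over. Pictures are saved under pics/ and viewed, at most 14 in all, crops included, and the job is handed in when it is done.

Besides the shell and the picture viewer there is one more tool, called in YAML: its name, and indented under it one key for each argument. jog_arm: Moves the arm, as the interface text tells. Its arguments: {"type":"object","properties":{"increments":{"type":"array"},"grip":{"type":"number"}},"required":["increments"]}

```bash
ls; mkdir -p pics
python3 - <<'E'
from station import sense, eyes, r
import cv2,numpy as np
s=sense();print({k:np.round(v,3).tolist() for k,v in s.items()})
for n in ["scene","top"]:
    cv2.imwrite(f"pics/{n}0.png",eyes.capture(n))
    c=eyes.get_calibration(n);print(n,{k:np.round(v,3).tolist() for k,v in c.items()}, (-np.array(c["R"]).T@c["t"]).round(3))
E
```

```text
pics
{'time_s': 0.0, 'joints': [-51.819, 22.093, 0.377, -0.028, -68.41, -14.818], 'joint_velocities': [0.022, 0.145, 0.004, 0.091, -0.088, 0.081], 'effort': [-0.001, -39.066, 18.741, 4.22, 0.011, -0.0], 'tcp_pos': [0.248, -0.574, 0.404], 'ee_rot': [[-0.918, -0.396, -0.001], [-0.396, 0.918, 0.002], [0.0, 0.002, -1.0]], 'wrist_force': [-0.36, 0.373, 0.333], 'moment': [0.026, -0.019, -0.004], 'gripper_force': 0.0, 'gripper_width': 0.998}
scene {'camera_matrix': [[432.761, 0.0, 280.158], [0.0, 432.761, 206.964], [0.0, 0.0, 1.0]], 'R': [[0.057, 0.998, -0.022], [0.572, -0.051, -0.819], [-0.818, 0.034, -0.574]], 't': [-0.001, -0.251, 1.598]} [ 1.451 -0.065  0.711]
top {'camera_matrix': [[508.427, 0.0, 282.689], [0.0, 508.427, 209.71], [0.0, 0.0, 1.0]], 'R': [[-0.018, -1.0, 0.004], [-0.996, 0.018, -0.09], [0.09, -0.005, -0.996]], 't': [0.003, 0.58, 1.456]} [0.447 0.    1.502]
```

View pics/scene0.png

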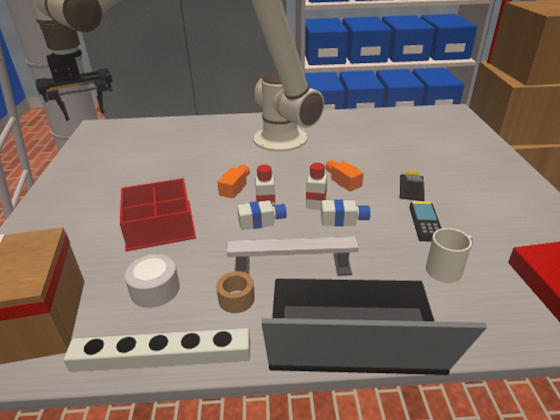

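View pics/top0.png

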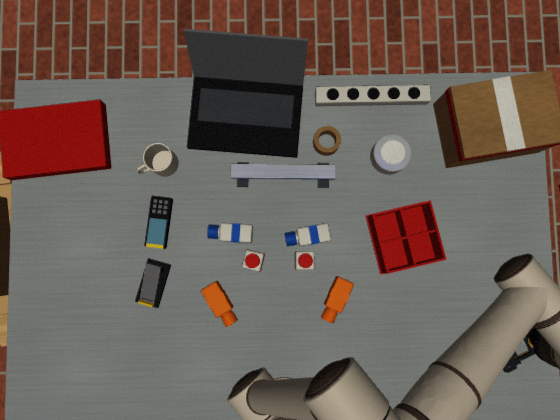

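The top view shows two toppled blue canisters near (232,233) and (308,236) and two upright reds near (254,261) and (305,261). The ledge is at (283,172), the crate at (405,237), the terminal at (159,222) and the cradle at (153,283). I see no blue3 or red3. The orange look-alikes are at (219,304) and (337,299).

```bash
cat > h.py <<'E'
from station import sense, eyes, r
import cv2, numpy as np
def cal(n):
    c=eyes.get_calibration(n); return np.array(c["camera_matrix"]),np.array(c["R"]),np.array(c["t"])
def proj(n,X):
    K,R,t=cal(n); p=(K@(R@np.atleast_2d(X).T+t[:,None])).T; return p[:,:2]/p[:,2:]
def plane(n,uv,z):
    "pixels -> world at height z"
    K,R,t=cal(n); o=-R.T@t
    d=(R.T@np.linalg.inv(K)@np.c_[np.atleast_2d(uv),np.ones(len(np.atleast_2d(uv)))].T).T
    return o+d*((z-o[2])/d[:,2])[:,None]
def tri(uv1,uv2,a="top",b="scene"):
    P=[K@np.c_[R,t] for K,R,t in (cal(a),cal(b))]
    X=cv2.triangulatePoints(P[0],P[1],np.array(uv1,float),np.array(uv2,float))[:,0]; return X[:3]/X[3]
def blobs(im,col,amin=25):
    h=cv2.cvtColor(im,cv2.COLOR_BGR2HSV); H,S,V=[h[...,i].astype(int) for i in range(3)]
    m={"blue":(H>105)&(H<125)&(S>170)&(V>60),"red":((H<4)|(H>174))&(S>150)&(V>70),
       "white":(S<40)&(V>170)}[col].astype(np.uint8)
    n,l,st,c=cv2.connectedComponentsWithStats(m)
    return [(c[i].round(1),int(st[i,4]),l==i) for i in range(1,n) if st[i,4]>=amin]
def go(target,yaw=None):
    "grasp-point target -> world/tool delta in units; yaw = angle of tool y axis in world, deg"
    s=sense(); R=np.array(s["ee_rot"]); g=np.array(s["tcp_pos"])+R[:,2]*r.tcp_to_grasp
    d=R.T@(np.array(target)-g); y=np.degrees(np.arctan2(R[1,1],R[0,1]))
    o=dict(t=round(s["time_s"],2),grasp=g.round(4),units=(d/.02).round(2),yaw=round(y,1),w=round(s["gripper_width"]*87,1),F=np.round(s["wrist_force"],1),gf=round(s["gripper_force"],1))
    if yaw is not None:
        dy=-((yaw-y+90)%180-90); o["turn_units"]=round(dy/np.degrees(.08),2)
        a=np.radians(dy); c,q=np.cos(a),np.sin(a); o["units_after_turn"]=(np.array([c*d[0]+q*d[1],-q*d[0]+c*d[1],d[2]])/.02).round(2)
    print(o)
E
python3 - <<'E'
from h import *
ims={n:eyes.capture(n) for n in ("top","scene")}
for nm in ["blue1","red1","terminal","cradle_bed","ledge_top","crate_floor","tin","tape","mug"]:
    for n in ims:
        for d in eyes.spot_in(n,nm): print(nm,n,np.round(d["centre"],3),round(d["conf"],2))
for nm in ["blue1","red1","terminal","cradle_bed","ledge_top","crate_floor"]:
    for d in eyes.outline_of("top",nm):
        m=d["mask"].astype(np.uint8); 
        if m.sum()<20: continue
        pts=np.argwhere(m)[:,::-1].astype(np.float32); rc=cv2.minAreaRect(pts)
        print(nm,"mask",round(d["conf"],2),m.sum(),np.round(cv2.boxPoints(rc)).tolist())
for n in ims:
    for c in ("blue","red"):
        print(n,c,[(b[0].tolist(),b[1]) for b in blobs(ims[n],c)])
np.savez("ims.npz",**ims)
E
```

```text
blue1 top [ 0.324 -0.155  0.055] 0.96
blue1 top [0.519 0.147 0.054] 0.92
blue1 top [0.321 0.178 0.05 ] 0.91
blue1 top [ 0.506 -0.079  0.05 ] 0.7
blue1 scene [ 0.361 -0.16   0.043] 0.84
blue1 scene [ 0.528 -0.086  0.04 ] 0.79
blue1 scene [0.342 0.173 0.04 ] 0.78
blue1 scene [0.537 0.138 0.043] 0.57
red1 top [ 0.433 -0.066  0.09 ] 0.92
red1 top [0.435 0.072 0.093] 0.83
red1 top [ 0.737 -0.317  0.062] 0.62
red1 scene [ 0.457 -0.07   0.086] 0.67
red1 scene [0.458 0.07  0.08 ] 0.61
terminal top [0.551 0.359 0.025] 0.74
terminal top [ 0.785 -0.138  0.05 ] 0.44
terminal scene [0.56  0.35  0.024] 0.74
cradle_bed top [0.372 0.371 0.047] 0.73
cradle_bed scene [0.377 0.37  0.044] 0.69
ledge_top top [ 0.687 -0.009  0.072] 0.67
ledge_top scene [ 0.7   -0.002  0.073] 0.85
crate_floor top [ 0.495 -0.358  0.004] 0.69
crate_floor top [ 0.505 -0.081  0.054] 0.21
crate_floor scene [ 0.527 -0.353  0.056] 0.8
crate_floor scene [0.562 0.349 0.026] 0.4
tin top [ 0.737 -0.319  0.062] 0.76
tin scene [ 0.765 -0.32   0.064] 0.69
tape top [ 0.784 -0.135  0.051] 0.92
mug top [ 0.736 -0.322  0.062] 0.65
mug top [
[... 1142 characters left out ...]
[235.4, 232.5], 126), ([313.8, 234.2], 125), ([290.4, 238.5], 122)]
top red [([51.7, 138.6], 6950), ([405.6, 236.7], 3054), ([373.6, 244.1], 124), ([252.0, 260.5], 159), ([305.1, 260.4], 158)]
scene blue [([325.5, 0.3], 53), ([452.8, 34.4], 1290), ([366.2, 26.8], 641), ([408.1, 22.8], 527), ([325.5, 26.3], 544), ([11.0, 71.0], 388), ([416.2, 49.1], 351), ([335.7, 42.9], 95), ([371.8, 55.4], 152), ([437.7, 77.3], 616), ([361.2, 80.0], 594), ([399.9, 78.6], 609), ([323.8, 81.2], 538), ([1.7, 101.0], 56)]
scene red [([496.2, 29.7], 168), ([317.1, 169.7], 156), ([263.8, 171.6], 151), ([155.7, 214.2], 4192), ([315.4, 195.8], 86), ([264.9, 197.7], 76), ([38.2, 293.6], 929), ([540.3, 271.2], 2345)]
```

Run:
```python
from h import *
print("red caps", plane("top",[[252.5,261],[305.1,260.4]],.125), tri([252.5,260.5],[317.1,169.7]),tri([305.1,260.4],[263.8,171.6]))
print("blue cap/band z.05", plane("top",[[212.3,231.4],[235.4,232.5],[290.4,238.5],[313.8,234.2]],.05))
print("crate rim z.085",plane("top",[[365,215],[431,199],[445,259],[379,275]],.085))
print("terminal z.022",plane("top",[[144,246],[151,195],[173,198],[166,249]],.022))
print("cradle z.045",plane("top",[[137,303],[145,261],[161,264],[153,306]],.045))
im=np.load("ims.npz")["top"]; cv2.imwrite("pics/topc.png",np.hstack([cv2.resize(im[190:320,120:250],(390,390),interpolation=2),cv2.resize(im[190:320,340:470],(390,390),interpolation=2)]))
im=np.load("ims.npz")["scene"]; cv2.imwrite("pics/scenec.png",cv2.resize(im[150:290,210:480],(800,415),interpolation=2))
g=cv2.cvtColor(np.load("ims.npz")["top"],cv2.COLOR_BGR2GRAY)
print(g[155:192:1,255].tolist());print(g[155:192:1,310].tolist());print(g[170,222:242].tolist(),g[172,325:345].tolist())
go([.433,-.068,.118],90)
```

```text
red caps [[ 0.43416343  0.0771086   0.125     ]
 [ 0.43320234 -0.06467681  0.125     ]] [0.43554577 0.07852738 0.11649051] [ 0.43312317 -0.06508571  0.1170991 ]
blue cap/band z.05 [[ 0.51965408  0.19496628  0.05      ]
 [ 0.51533046  0.12906215  0.05      ]
 [ 0.49539494 -0.02764842  0.05      ]
 [ 0.50646109 -0.09471925  0.05      ]]
crate rim z.085 [[ 0.55614834 -0.23696356  0.085     ]
 [ 0.59788815 -0.42380547  0.085     ]
 [ 0.42962962 -0.45528217  0.085     ]
 [ 0.38887973 -0.27029361  0.085     ]]
terminal z.022 [[0.48222837 0.39702006 0.022     ]
 [0.63089726 0.37751043 0.022     ]
 [0.62091786 0.31313393 0.022     ]
 [0.47239507 0.33321972 0.022     ]]
cradle z.045 [[0.32116744 0.4095909  0.045     ]
 [0.43897794 0.38773672 0.045     ]
 [0.4296488  0.34216602 0.045     ]
 [0.311956   0.36434861 0.045     ]]
[113, 116, 115, 117, 116, 119, 119, 122, 119, 149, 143, 142, 141, 140, 141, 141, 141, 147, 145, 142, 141, 141, 138, 77, 108, 116, 118, 115, 117, 119, 118, 116, 115, 118, 116, 115, 117]
[117, 114, 115, 116, 115, 116, 114, 118, 118, 96, 135, 142, 143, 144, 142, 139, 141, 141, 146, 140, 147, 143, 148, 73, 80, 112, 112, 113, 114, 115, 114, 119, 114, 114, 112, 110, 118]
[117, 117, 113, 117, 114, 118, 114, 117, 104, 136, 143, 143, 140, 141, 144, 144, 142, 142, 141, 143] [146, 144, 144, 144, 142, 142, 145, 142, 141, 141, 119, 116, 115, 117, 116, 116, 116, 117, 119, 114]
{'t': 1.4, 'grasp': array([ 0.2479, -0.5737,  0.2412]), 'units': array([-18.53,  19.54,   6.16]), 'yaw': np.float64(113.4), 'w': 87.2, 'F': array([ 0.7, -0.1, -0.2]), 'gf': 0.0, 'turn_units': np.float64(5.1), 'units_after_turn': array([-9.26, 25.29,  6.16])}
```

View pics/topc.png

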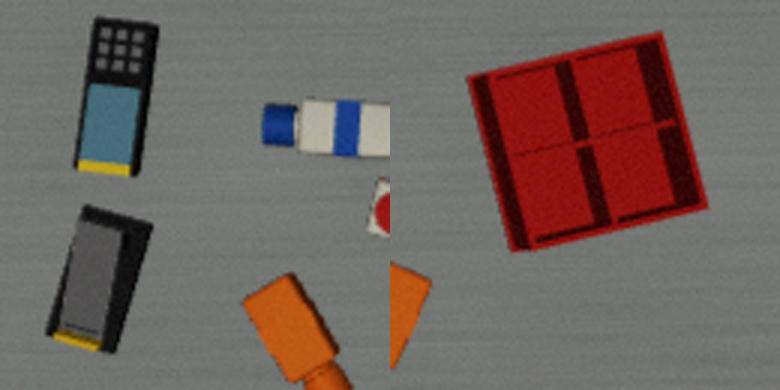

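View pics/scenec.png

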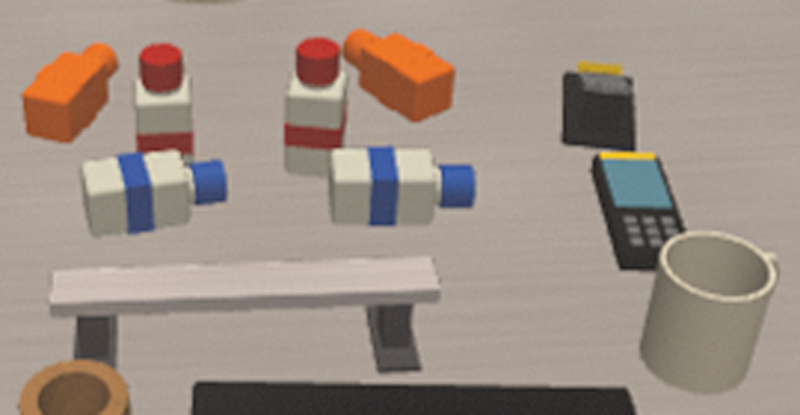

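The reds are upright, with caps at z≈0.117 from both views. The cradle's yellow lip faces the robot, so uphill is +x. The crate is turned about 10.6°, centred near (0.498,−0.356). I'll start with red1, the one on the right.

jog_arm:
  increments:
    - [0,0,0,0.85]
    - [0,0,0,0.85]
    - [0,0,0,0.85]
    - [0,0,0,0.85]
    - [0,0,0,0.85]
    - [0,0,0,0.85]
  grip: 75

```text
time_s: 2.0
tcp_pos: [0.2479, -0.5737, 0.4047]
ee_rot: [[-1.0, 0.003, -0.0], [0.003, 1.0, 0.0], [0.0, 0.0, -1.0]]
wrist_force: [-0.1, 1.2, -0.4]
gripper_width: 0.86
gripper_force: 0.0
```

jog_arm:
  increments:
    - [-0.36,0.97,0,0]
    - [-0.36,0.97,0,0]
    - [-0.36,0.97,0,0]
    - [-0.36,0.97,0,0]
    - [-0.36,0.97,0,0]
    - [-0.36,0.97,0,0]
    - [-0.36,0.97,0,0]
    - [-0.36,0.97,0,0]
    - [-0.36,0.97,0,0]
    - [-0.36,0.97,0,0]

```text
time_s: 3.0
tcp_pos: [0.3201, -0.3789, 0.4049]
ee_rot: [[-1.0, 0.0, 0.0], [0.0, 1.0, -0.0], [-0.0, -0.0, -1.0]]
wrist_force: [-0.0, 0.2, 0.6]
gripper_width: 0.86
gripper_force: 0.0
```

jog_arm:
  increments:
    - [-0.36,0.97,0,0]
    - [-0.36,0.97,0,0]
    - [-0.36,0.97,0,0]
    - [-0.36,0.97,0,0]
    - [-0.36,0.97,0,0]
    - [-0.36,0.97,0,0]
    - [-0.36,0.97,0,0]
    - [-0.36,0.97,0,0]
    - [-0.36,0.97,0,0]
    - [-0.36,0.97,0,0]

```text
time_s: 4.0
tcp_pos: [0.3921, -0.1849, 0.405]
ee_rot: [[-1.0, 0.0, 0.001], [0.0, 1.0, -0.0], [-0.001, -0.0, -1.0]]
wrist_force: [1.1, -0.6, -0.4]
gripper_width: 0.862
gripper_force: 0.0
```

jog_arm:
  increments:
    - [-0.36,0.97,0,0]
    - [-0.36,0.97,0,0]
    - [-0.36,0.97,0,0]
    - [-0.36,0.97,0,0]
    - [-0.36,0.97,0,0]
    - [-0.36,0.97,0,0]
    - [0,0,0,0]

```text
time_s: 4.7
tcp_pos: [0.4359, -0.068, 0.405]
ee_rot: [[-1.0, -0.002, 0.001], [-0.002, 1.0, 0.0], [-0.001, 0.0, -1.0]]
wrist_force: [-0.8, -0.4, 0.0]
gripper_width: 0.862
gripper_force: 0.0
```

Run:
```python
from h import *
go([.433,-.065,.115],90)
im=eyes.capture("scene")
print([(b[0].tolist(),b[1]) for b in blobs(im,"red") if b[0][1]<205 and b[0][0]<400])
```

```text
{'t': 4.7, 'grasp': array([ 0.436 , -0.0679,  0.2415]), 'units': array([0.16, 0.15, 6.32]), 'yaw': np.float64(90.1), 'w': 75.0, 'F': array([-0.8, -0.4,  0. ]), 'gf': 0.0, 'turn_units': np.float64(0.03), 'units_after_turn': array([0.16, 0.15, 6.32])}
[([317.0, 169.4], 144), ([263.8, 171.6], 153), ([315.3, 195.9], 93), ([265.2, 197.7], 77)]
```

jog_arm:
  increments:
    - [0.16,0.15,0.9,0]
    - [0,0,0.9,0]
    - [0,0,0.9,0]
    - [0,0,0.9,0]
    - [0,0,0.9,0]
    - [0,0,0.9,0]
    - [0,0,0.9,0]
    - [0,0,0,0]

```text
time_s: 5.55
tcp_pos: [0.4309, -0.0672, 0.2769]
ee_rot: [[-1.0, 0.002, -0.005], [0.002, 1.0, -0.001], [0.005, -0.001, -1.0]]
wrist_force: [0.4, -0.3, -1.3]
gripper_width: 0.865
gripper_force: 0.0
```

jog_arm:
  increments:
    - [0,0,0,0]
    - [0,0,0,0]
    - [0,0,0,0]
    - [0,0,0,0]
    - [0,0,0,0]
    - [0,0,0,0]
  grip: 30

```text
time_s: 6.15
tcp_pos: [0.4321, -0.0662, 0.2791]
ee_rot: [[-1.0, 0.0, 0.001], [0.0, 1.0, 0.0], [-0.001, 0.0, -1.0]]
wrist_force: [0.3, 1.2, 1.8]
gripper_width: 0.453
gripper_force: 30.0
```

jog_arm:
  increments:
    - [0,0,-0.5,0]
    - [0,0,-1,0]
    - [0,0,-1,0]
    - [0,0,-1,0]
    - [0,0,-1,0]
    - [0,0,-1,0]
    - [0,0,-1,0]
    - [0,0,-0.5,0]
    - [0,0,0,0]

```text
time_s: 7.05
tcp_pos: [0.432, -0.0664, 0.42]
ee_rot: [[-1.0, 0.0, 0.003], [0.0, 1.0, 0.001], [-0.003, 0.001, -1.0]]
wrist_force: [0.7, -0.5, -3.2]
gripper_width: 0.448
gripper_force: 30.0
```

Run:
```python
from h import *
go([.450,-.323,.255],100.6)
im=eyes.capture("scene")
print([(b[0].tolist(),b[1]) for b in blobs(im,"red") if b[0][1]<205 and b[0][0]<400])
```

```text
{'t': 7.05, 'grasp': array([ 0.4324, -0.0663,  0.2565]), 'units': array([ -0.88, -12.84,   0.07]), 'yaw': np.float64(90.0), 'w': 39.0, 'F': array([ 0.7, -0.5, -3.2]), 'gf': 30.0, 'turn_units': np.float64(-2.31), 'units_after_turn': array([  1.5 , -12.78,   0.07])}
[([261.1, 124.1], 216), ([262.5, 152.8], 134), ([317.0, 169.6], 151), ([315.2, 195.9], 86)]
```

jog_arm:
  increments:
    - [-0.07,-0.5,0,0]
    - [-0.07,-1,0,0]
    - [-0.07,-1,0,0]
    - [-0.07,-1,0,0]
    - [-0.07,-1,0,0]
    - [-0.07,-1,0,0]
    - [-0.07,-1,0,0]
    - [-0.07,-1,0,0]
    - [-0.07,-1,0,0]
    - [-0.07,-1,0,0]

```text
time_s: 8.1
tcp_pos: [0.4457, -0.2578, 0.4171]
ee_rot: [[-1.0, 0.001, -0.003], [0.001, 1.0, 0.001], [0.003, 0.001, -1.0]]
wrist_force: [0.1, 0.3, -2.9]
gripper_width: 0.454
gripper_force: 30.0
```

jog_arm:
  increments:
    - [-0.07,-1,0,0]
    - [-0.07,-1,0,0]
    - [-0.07,-1,0,0]
    - [0,-0.34,0,0]
    - [0,0,0,-0.8]
    - [0,0,0,-0.8]
    - [0,0,0,-0.7]
    - [0,0,0,0]

```text
time_s: 8.9
tcp_pos: [0.4499, -0.3232, 0.4176]
ee_rot: [[-0.983, -0.182, -0.002], [-0.182, 0.983, 0.001], [0.002, 0.001, -1.0]]
wrist_force: [-0.1, -0.4, -2.1]
gripper_width: 0.453
gripper_force: 30.0
```

Run:
```python
from h import *
go([.450,-.323,.124],100.6)
im=eyes.capture("top"); cv2.imwrite("pics/t1.png",cv2.resize(im[170:310,330:470],(560,560),interpolation=2))
```

```text
{'t': 8.9, 'grasp': array([ 0.4495, -0.323 ,  0.2541]), 'units': array([-0.04, -0.01,  6.51]), 'yaw': np.float64(100.5), 'w': 39.4, 'F': array([-0.1, -0.4, -2.1]), 'gf': 30.0, 'turn_units': np.float64(-0.02), 'units_after_turn': array([-0.04, -0.01,  6.51])}
```

View pics/t1.png

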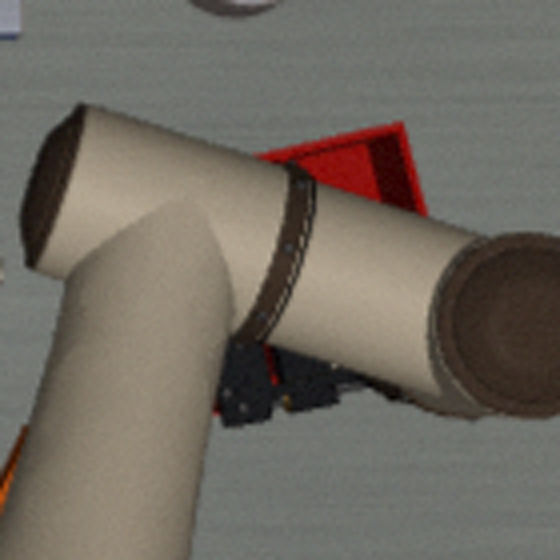

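The arm hides the crate from above, so I'll rely on the measured cell. Lowering now.

jog_arm:
  increments:
    - [0,0,0.9,0]
    - [0,0,0.9,0]
    - [0,0,0.9,0]
    - [0,0,0.9,0]
    - [0,0,0.9,0]
    - [0,0,0.9,0]
    - [0,0,0.6,0]
    - [0,0,0.4,0]
    - [0,0,0.1,0]
    - [0,0,0,0]

```text
time_s: 9.95
tcp_pos: [0.4503, -0.3232, 0.2889]
ee_rot: [[-0.983, -0.183, 0.0], [-0.183, 0.983, -0.0], [-0.0, -0.0, -1.0]]
wrist_force: [0.0, 0.4, -2.9]
gripper_width: 0.451
gripper_force: 30.0
```

Run:
```python
from h import *
go([.450,-.323,.124],100.6)
im=eyes.capture("scene")
print([(b[0].tolist(),b[1]) for b in blobs(im,"red") if b[0][1]<250 and b[0][0]<400])
print(proj("scene",[[.45,-.323,.119]]))
```

```text
{'t': 9.95, 'grasp': array([ 0.4504, -0.3233,  0.1254]), 'units': array([0.01, 0.02, 0.07]), 'yaw': np.float64(100.5), 'w': 39.2, 'F': array([ 0. ,  0.4, -2.9]), 'gf': 30.0, 'turn_units': np.float64(-0.01), 'units_after_turn': array([0.01, 0.02, 0.07])}
[([317.1, 169.5], 146), ([166.6, 177.1], 200), ([154.1, 216.8], 3798), ([315.4, 196.0], 90)]
[[166.99497011 178.83373745]]
```

Well placed. I'll release, rise and go to red2.

jog_arm:
  increments:
    - [0,0,0.1,0]
    - [0,0,0,0]
    - [0,0,0,0]

```text
time_s: 10.3
tcp_pos: [0.4501, -0.3232, 0.2871]
ee_rot: [[-0.983, -0.183, 0.001], [-0.183, 0.983, -0.0], [-0.001, -0.0, -1.0]]
wrist_force: [0.1, -0.6, -1.8]
gripper_width: 0.447
gripper_force: 30.0
```

jog_arm:
  increments:
    - [0,0,0,0]
    - [0,0,0,0]
    - [0,0,0,0]
    - [0,0,-0.5,0]
    - [0,0,-1,0]
    - [0,0,-1,0]
    - [0,0,-1,0]
    - [0,0,-1,0]
    - [0,0,-1,0]
  grip: 55

```text
time_s: 11.2
tcp_pos: [0.45, -0.3231, 0.3987]
ee_rot: [[-0.983, -0.183, 0.001], [-0.183, 0.983, -0.001], [-0.001, -0.001, -1.0]]
wrist_force: [-0.8, -0.7, 0.2]
gripper_width: 0.631
gripper_force: 0.0
```

Run:
```python
from h import *
im=eyes.capture("scene")
print([(b[0].tolist(),b[1]) for b in blobs(im,"red") if b[0][1]<250 and b[0][0]<400])
t=eyes.capture("top")
print([(b[0].tolist(),b[1]) for b in blobs(t,"red") if b[0][0]>100])
go([.435,.077,.235],79)
```

```text
[([317.2, 169.3], 144), ([167.1, 178.3], 192), ([154.2, 216.8], 3785), ([315.4, 195.9], 82)]
[([416.3, 211.0], 402), ([252.0, 260.5], 161)]
{'t': 11.3, 'grasp': array([ 0.4517, -0.3241,  0.2375]), 'units': array([-2.85, 19.87,  0.04]), 'yaw': np.float64(100.6), 'w': 55.2, 'F': array([-0.1,  0.5,  1. ]), 'gf': 0.0, 'turn_units': np.float64(4.71), 'units_after_turn': array([ 4.65, 19.53,  0.04])}
```

jog_arm:
  increments:
    - [-0.14,1,0,0]
    - [-0.14,1,0,0]
    - [-0.14,1,0,0]
    - [-0.14,1,0,0]
    - [-0.14,1,0,0]
    - [-0.14,1,0,0]
    - [-0.14,1,0,0]
    - [-0.14,1,0,0]
    - [-0.14,1,0,0]
    - [-0.14,1,0,0]
  grip: 75

```text
time_s: 12.3
tcp_pos: [0.4407, -0.1206, 0.3966]
ee_rot: [[-0.983, -0.183, -0.0], [-0.183, 0.983, 0.0], [0.0, 0.0, -1.0]]
wrist_force: [0.4, -0.6, -0.6]
gripper_width: 0.861
gripper_force: 0.0
```

jog_arm:
  increments:
    - [-0.14,1,0,0]
    - [-0.14,1,0,0]
    - [-0.14,1,0,0]
    - [-0.14,1,0,0]
    - [-0.14,1,0,0]
    - [-0.14,1,0,0]
    - [-0.14,1,0,0]
    - [-0.14,1,0,0]
    - [-0.14,1,0,0]
    - [-0.14,0.86,0,0]

```text
time_s: 13.3
tcp_pos: [0.4322, 0.0784, 0.3966]
ee_rot: [[-0.983, -0.183, -0.0], [-0.183, 0.983, 0.0], [0.0, 0.0, -1.0]]
wrist_force: [-0.0, -0.0, -0.5]
gripper_width: 0.865
gripper_force: 0.0
```

jog_arm:
  increments:
    - [0,0,0,0.94]
    - [0,0,0,0.94]
    - [0,0,0,0.94]
    - [0,0,0,0.94]
    - [0,0,0,0.94]
    - [0,0,0,0]

```text
time_s: 13.9
tcp_pos: [0.4324, 0.0775, 0.3966]
ee_rot: [[-0.982, 0.191, -0.0], [0.191, 0.982, -0.0], [0.0, -0.0, -1.0]]
wrist_force: [-0.2, -0.9, 0.5]
gripper_width: 0.857
gripper_force: 0.0
```

Run:
```python
from h import *
im=eyes.capture("scene")
print([(b[0].tolist(),b[1]) for b in blobs(im,"red") if b[0][1]<250 and b[0][0]<400])
go([.435,.077,.115],79)
```

```text
[([317.1, 169.6], 147), ([167.1, 178.3], 190), ([154.2, 216.8], 3782), ([315.4, 195.9], 82)]
{'t': 13.95, 'grasp': array([0.4324, 0.0775, 0.2331]), 'units': array([-0.14,  0.  ,  5.91]), 'yaw': np.float64(79.1), 'w': 75.1, 'F': array([ 0.3, -0.1,  0.2]), 'gf': 0.0, 'turn_units': np.float64(0.02), 'units_after_turn': array([-0.14,  0.  ,  5.91])}
```

jog_arm:
  increments:
    - [-0.14,0,0.9,0]
    - [0,0,0.9,0]
    - [0,0,0.9,0]
    - [0,0,0.9,0]
    - [0,0,0.9,0]
    - [0,0,0.9,0]
    - [0,0,0.5,0]
    - [0,0,0,0]

```text
time_s: 14.75
tcp_pos: [0.435, 0.0768, 0.2776]
ee_rot: [[-0.982, 0.19, -0.003], [0.19, 0.982, -0.002], [0.002, -0.002, -1.0]]
wrist_force: [0.7, 0.4, 0.0]
gripper_width: 0.859
gripper_force: 0.0
```

jog_arm:
  increments:
    - [0,0,0,0]
    - [0,0,0,0]
    - [0,0,0,0]
    - [0,0,0,0]
    - [0,0,0,0]
    - [0,0,0,0]
  grip: 30

```text
time_s: 15.35
tcp_pos: [0.4355, 0.0772, 0.2791]
ee_rot: [[-0.982, 0.191, 0.001], [0.191, 0.982, 0.001], [-0.001, 0.001, -1.0]]
wrist_force: [-0.1, 0.7, 0.9]
gripper_width: 0.453
gripper_force: 30.0
```

jog_arm:
  increments:
    - [0,0,-0.5,0]
    - [0,0,-1,0]
    - [0,0,-1,0]
    - [0,0,-1,0]
    - [0,0,-1,0]
    - [0,0,-1,0]
    - [0,0,-1,0]
    - [0,0,-1,0]
    - [0,0,-0.7,0]
    - [0,0,0,0]

```text
time_s: 16.35
tcp_pos: [0.4353, 0.0769, 0.4448]
ee_rot: [[-0.982, 0.191, 0.004], [0.191, 0.982, 0.002], [-0.003, 0.002, -1.0]]
wrist_force: [0.4, 0.2, -2.8]
gripper_width: 0.458
gripper_force: 30.0
```

jog_arm:
  increments:
    - [-0.2,-0.5,0,0]
    - [-0.45,-1,0,0]
    - [-0.45,-1,0,0]
    - [-0.45,-1,0,0]
    - [-0.45,-1,0,0]
    - [-0.45,-1,0,0]
    - [-0.45,-1,0,0]
    - [-0.45,-1,0,0]
    - [-0.45,-1,0,0]
    - [-0.45,-1,0,0]

```text
time_s: 17.35
tcp_pos: [0.4821, -0.1272, 0.4411]
ee_rot: [[-0.981, 0.192, -0.004], [0.192, 0.981, 0.0], [0.004, -0.0, -1.0]]
wrist_force: [-0.1, -0.3, -2.5]
gripper_width: 0.453
gripper_force: 30.0
```

jog_arm:
  increments:
    - [-0.45,-1,0,0]
    - [-0.45,-1,0,0]
    - [-0.45,-1,0,0]
    - [-0.45,-1,0,0]
    - [-0.45,-1,0,0]
    - [-0.45,-1,0,0]
    - [-0.45,-1,0,0]
    - [-0.45,-1,0,0]
    - [-0.45,-1,0,0]
    - [-0.45,-1,0,0]

```text
time_s: 18.35
tcp_pos: [0.5322, -0.3407, 0.4405]
ee_rot: [[-0.981, 0.192, -0.004], [0.192, 0.981, 0.002], [0.004, 0.001, -1.0]]
wrist_force: [0.1, 0.2, -2.3]
gripper_width: 0.453
gripper_force: 30.0
```

jog_arm:
  increments:
    - [-0.45,-1,0,0]
    - [-0.45,-1,0,0]
    - [-0.25,-0.3,0,0]
    - [0,0,0,-0.94]
    - [0,0,0,-0.94]
    - [0,0,0,-0.94]
    - [0,0,0,-0.94]
    - [0,0,0,-0.94]
    - [0,0,0,0]

```text
time_s: 19.25
tcp_pos: [0.5461, -0.3887, 0.4413]
ee_rot: [[-0.983, -0.183, -0.002], [-0.183, 0.983, 0.002], [0.002, 0.002, -1.0]]
wrist_force: [-0.1, -1.0, -3.1]
gripper_width: 0.449
gripper_force: 30.0
```

Run:
```python
from h import *
go([.546,-.388,.124],100.6)
im=eyes.capture("scene")
print([(b[0].tolist(),b[1]) for b in blobs(im,"red") if b[0][1]<250 and b[0][0]<400])
```

```text
{'t': 19.25, 'grasp': array([ 0.5457, -0.3884,  0.2778]), 'units': array([-0.03,  0.  ,  7.69]), 'yaw': np.float64(100.5), 'w': 39.1, 'F': array([-0.1, -1. , -3.1]), 'gf': 30.0, 'turn_units': np.float64(-0.02), 'units_after_turn': array([-0.03,  0.  ,  7.69])}
[([119.0, 142.2], 275), ([127.0, 172.8], 199), ([167.2, 178.3], 197), ([154.5, 217.3], 3728)]
```

jog_arm:
  increments:
    - [0,0,1,0]
    - [0,0,1,0]
    - [0,0,1,0]
    - [0,0,1,0]
    - [0,0,1,0]
    - [0,0,1,0]
    - [0,0,0.9,0]
    - [0,0,0.5,0]
    - [0,0,0.35,0]
    - [0,0,0,0]

```text
time_s: 20.3
tcp_pos: [0.5463, -0.3887, 0.2869]
ee_rot: [[-0.983, -0.182, -0.002], [-0.182, 0.983, 0.001], [0.001, 0.001, -1.0]]
wrist_force: [0.0, 0.6, -2.8]
gripper_width: 0.454
gripper_force: 30.0
```

Run:
```python
from h import *
go([.546,-.388,.124],100.6)
im=eyes.capture("scene")
print([(b[0].tolist(),b[1]) for b in blobs(im,"red") if b[0][1]<250 and b[0][0]<400], proj("scene",[.546,-.388,.119]))
```

```text
{'t': 20.3, 'grasp': array([ 0.546 , -0.3886,  0.1234]), 'units': array([-0.01,  0.03, -0.03]), 'yaw': np.float64(100.5), 'w': 39.5, 'F': array([ 0. ,  0.6, -2.8]), 'gf': 30.0, 'turn_units': np.float64(-0.02), 'units_after_turn': array([-0.01,  0.03, -0.03])}
[([169.1, 179.2], 132), ([159.3, 220.9], 2962), ([133.2, 196.2], 325)] [[134.40581705 200.2569483 ]]
```

jog_arm:
  increments:
    - [0,0,0,0]
    - [0,0,0,0]
    - [0,0,0,0]
    - [0,0,-0.5,0]
    - [0,0,-1,0]
    - [0,0,-1,0]
    - [0,0,-1,0]
    - [0,0,-1,0]
    - [0,0,-0.5,0]
  grip: 55

```text
time_s: 21.25
tcp_pos: [0.5465, -0.3889, 0.3914]
ee_rot: [[-0.983, -0.183, 0.004], [-0.183, 0.983, -0.003], [-0.004, -0.003, -1.0]]
wrist_force: [0.3, 0.6, 0.4]
gripper_width: 0.635
gripper_force: 0.0
```

Run:
```python
from h import *
im=eyes.capture("scene")
print([(b[0].tolist(),b[1]) for b in blobs(im,"red") if b[0][1]<250 and b[0][0]<400])
im=eyes.capture("top")
print([(b[0].tolist(),b[1]) for b in blobs(im,"blue")],[(b[0].tolist(),b[1]) for b in blobs(im,"red")])
go([.495,-.028,.22])
```

```text
[([167.1, 178.3], 191), ([155.8, 217.3], 3449)]
[([212.4, 231.5], 114), ([235.4, 232.5], 126), ([313.8, 234.1], 126), ([290.4, 238.4], 121)] [([51.7, 138.6], 6950), ([432.3, 212.2], 35), ([422.7, 247.9], 877), ([406.1, 252.3], 38)]
{'t': 21.35, 'grasp': array([ 0.5472, -0.3892,  0.2269]), 'units': array([-0.74, 18.23,  0.29]), 'yaw': np.float64(100.5), 'w': 55.0, 'F': array([-0.3, -0.1,  1.5]), 'gf': 0.0}
```

jog_arm:
  increments:
    - [-0.04,1,0,0]
    - [-0.04,1,0,0]
    - [-0.04,1,0,0]
    - [-0.04,1,0,0]
    - [-0.04,1,0,0]
    - [-0.04,1,0,0]
    - [-0.04,1,0,0]
    - [-0.04,1,0,0]
    - [-0.04,1,0,0]
  grip: 70

```text
time_s: 22.25
tcp_pos: [0.5201, -0.2096, 0.3866]
ee_rot: [[-0.983, -0.183, -0.002], [-0.183, 0.983, 0.001], [0.002, 0.001, -1.0]]
wrist_force: [0.8, 0.1, -0.4]
gripper_width: 0.806
gripper_force: 0.0
```

jog_arm:
  increments:
    - [-0.04,1,0,0]
    - [-0.04,1,0,0]
    - [-0.04,1,0,0]
    - [-0.04,1,0,0]
    - [-0.04,1,0,0]
    - [-0.04,1,0,0]
    - [-0.04,1,0,0]
    - [-0.04,1,0,0]
    - [-0.04,1,0,0]

```text
time_s: 23.15
tcp_pos: [0.4942, -0.0314, 0.3868]
ee_rot: [[-0.983, -0.183, -0.002], [-0.183, 0.983, -0.0], [0.002, 0.0, -1.0]]
wrist_force: [0.6, -0.3, 0.4]
gripper_width: 0.8
gripper_force: 0.0
```

jog_arm:
  increments:
    - [0,0.2,0,-0.97]
    - [0,0,0,-0.97]
    - [0,0,0,-0.97]
    - [0,0,0,-0.97]
    - [0,0,0,-0.97]
    - [0,0,0,-0.97]
    - [0,0,0,-0.97]
    - [0,0,0,-0.97]
    - [0,0,0,-0.97]
    - [0,0,0,-0.97]

```text
time_s: 24.15
tcp_pos: [0.4937, -0.0283, 0.3867]
ee_rot: [[-0.571, -0.821, -0.002], [-0.821, 0.571, -0.0], [0.001, 0.002, -1.0]]
wrist_force: [-0.4, 0.1, 0.4]
gripper_width: 0.802
gripper_force: 0.0
```

jog_arm:
  increments:
    - [0,0,0,-0.97]
    - [0,0,0,-0.97]
    - [0,0,0,-0.97]
    - [0,0,0,-0.97]
    - [0,0,0,-0.97]
    - [0,0,0,-0.97]
    - [0,0,0,-0.97]
    - [0,0,0,-0.97]
    - [0,0,0,-0.97]
    - [0,0,0,-0.97]

```text
time_s: 25.15
tcp_pos: [0.4937, -0.0283, 0.3867]
ee_rot: [[0.167, -0.986, -0.002], [-0.986, -0.167, -0.0], [-0.0, 0.002, -1.0]]
wrist_force: [0.0, 0.7, 0.1]
gripper_width: 0.809
gripper_force: 0.0
```

Run:
```python
from h import *
im=eyes.capture("scene"); cv2.imwrite("pics/s2.png",cv2.resize(im[100:290,80:400],(800,475),interpolation=2))
m=(blobs(im,"blue",15))
print([(b[0].tolist(),b[1]) for b in m if b[0][1]>150], proj("scene",[.495,-.028,.026]))
t=eyes.capture("top");print([(b[0].tolist(),b[1]) for b in blobs(t,"red")])
go([.495,-.028,.027],189.3); print(sense()["joints"])
```

```text
[] [[279.49931573 211.43226294]]
[([51.7, 138.6], 6953), ([407.1, 235.6], 2465), ([373.6, 243.8], 126), ([400.7, 251.8], 173)]
{'t': 25.25, 'grasp': array([ 0.4935, -0.0283,  0.2234]), 'units': array([-0.  , -0.1 ,  9.82]), 'yaw': np.float64(-170.6), 'w': 70.1, 'F': array([-0.1,  0.1, -0.6]), 'gf': 0.0, 'turn_units': np.float64(0.03), 'units_after_turn': array([-0.  , -0.1 ,  9.82])}
[ 1.55666902e+01  1.01850781e+01 -1.89584146e+01 -2.11703718e-02
 -6.09588300e+01 -6.12054632e+00]
```

View pics/s2.png

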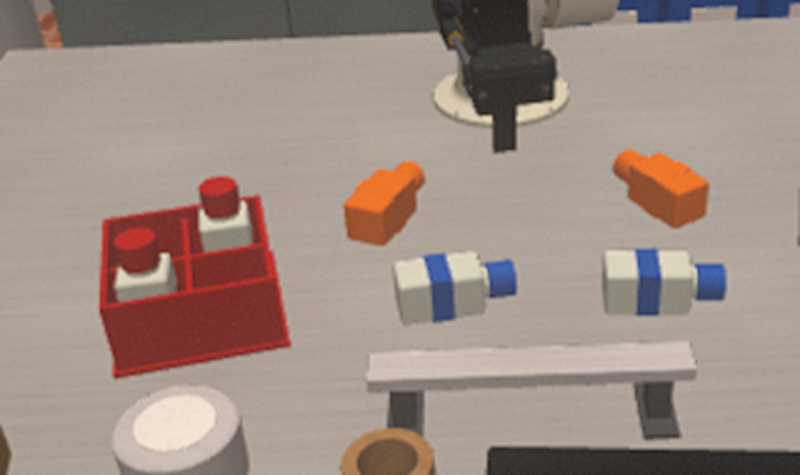

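Both reds stand in their cells, with caps at view pixels (135,240) and (219,197). The toppled blue's cap is at (501,278). Descending to grip that cap.

jog_arm:
  increments:
    - [0,-0.1,1,0]
    - [0,0,1,0]
    - [0,0,1,0]
    - [0,0,1,0]
    - [0,0,1,0]
    - [0,0,1,0]
    - [0,0,1,0]
    - [0,0,1,0]
    - [0,0,1,0]
    - [0,0,0.75,0]

```text
time_s: 26.25
tcp_pos: [0.4955, -0.028, 0.1912]
ee_rot: [[0.162, -0.987, -0.002], [-0.987, -0.162, -0.0], [0.0, 0.002, -1.0]]
wrist_force: [-1.0, 0.5, 1.5]
gripper_width: 0.806
gripper_force: 0.0
```

jog_arm:
  increments:
    - [0,0,0,0]
    - [0,0,0,0]
    - [0,0,0,0]
    - [0,0,0,0]
    - [0,0,0,0]
    - [0,0,0,0]
  grip: 30

```text
time_s: 26.85
tcp_pos: [0.4962, -0.0278, 0.1935]
ee_rot: [[0.164, -0.986, 0.001], [-0.986, -0.164, 0.0], [-0.0, -0.002, -1.0]]
wrist_force: [-0.6, 0.3, 4.2]
gripper_width: 0.451
gripper_force: 30.0
```

jog_arm:
  increments:
    - [0.05,0,-0.5,0]
    - [0.1,0,-0.5,0]
    - [0.15,0,-0.5,0]
    - [0,0,0,0]

```text
time_s: 27.25
tcp_pos: [0.4976, -0.0341, 0.2245]
ee_rot: [[0.164, -0.986, 0.004], [-0.986, -0.164, 0.001], [-0.0, -0.004, -1.0]]
wrist_force: [0.7, 0.3, -2.2]
gripper_width: 0.452
gripper_force: 30.0
```

Run:
```python
from h import *
im=eyes.capture("scene"); cv2.imwrite("pics/s3.png",cv2.resize(im[140:260,200:400],(800,480),interpolation=2))
go([.495,-.028,.057],189.3)
```

```text
{'t': 27.3, 'grasp': array([ 0.4976, -0.0339,  0.0602]), 'units': array([-0.31,  0.08,  0.16]), 'yaw': np.float64(-170.6), 'w': 39.3, 'F': array([ 0.6,  0.4, -2.5]), 'gf': 30.0, 'turn_units': np.float64(0.03), 'units_after_turn': array([-0.31,  0.08,  0.16])}
```

View pics/s3.png

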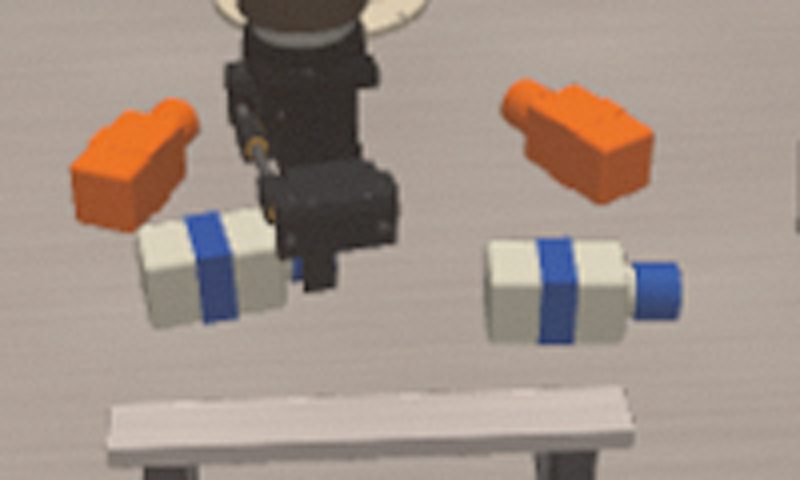

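The grip is stiff, so the canister came up level instead of swinging. I'll test whether an opening command near 39 mm lowers the pad force so it can pivot.

jog_arm:
  increments:
    - [0,0,0,0]
    - [0,0,0,0]
  grip: 38.5

```text
time_s: 27.5
tcp_pos: [0.4967, -0.0339, 0.2224]
ee_rot: [[0.164, -0.986, -0.001], [-0.986, -0.164, -0.0], [-0.0, 0.001, -1.0]]
wrist_force: [-0.0, -0.4, -1.9]
gripper_width: 0.453
gripper_force: 30.0
```

jog_arm:
  increments:
    - [0,0,0,0]
    - [0,0,0,0]
  grip: 39.2

```text
time_s: 27.7
tcp_pos: [0.497, -0.0339, 0.2225]
ee_rot: [[0.164, -0.986, -0.001], [-0.986, -0.164, -0.0], [0.0, 0.001, -1.0]]
wrist_force: [-0.3, 0.3, 0.2]
gripper_width: 0.456
gripper_force: 15.8
```

jog_arm:
  increments:
    - [0,0,0,0]
    - [0,0,0,0]
  grip: 39.5

```text
time_s: 27.9
tcp_pos: [0.4969, -0.0339, 0.2227]
ee_rot: [[0.164, -0.986, -0.001], [-0.986, -0.164, -0.0], [0.0, 0.001, -1.0]]
wrist_force: [-0.6, -1.3, -1.4]
gripper_width: 0.455
gripper_force: 8.9
```

jog_arm:
  increments:
    - [0.37,0,-0.5,0]
    - [0.37,0,-0.5,0]
    - [0.58,0,-0.5,0]
    - [0.58,0,-0.48,0]
    - [0.69,0,-0.32,0]
    - [0.69,0,-0.32,0]
    - [0.75,0,-0.13,0]
    - [0.75,0,-0.13,0]
    - [0.3,0,0,0]
    - [0,0,0,0]

```text
time_s: 28.9
tcp_pos: [0.5142, -0.1355, 0.2811]
ee_rot: [[0.163, -0.987, 0.001], [-0.987, -0.163, -0.001], [0.001, -0.001, -1.0]]
wrist_force: [-1.1, -0.6, 6.8]
gripper_width: 0.46
gripper_force: 8.7
```

Run:
```python
from h import *
im=eyes.capture("scene"); cv2.imwrite("pics/s4.png",cv2.resize(im[140:260,180:380],(600,360),interpolation=2))
go([.495,-.028,.115],189.3)
```

```text
{'t': 28.95, 'grasp': array([ 0.5143, -0.1353,  0.1176]), 'units': array([-5.45,  0.08,  0.12]), 'yaw': np.float64(-170.6), 'w': 38.9, 'F': array([-0.8, -0.8,  5.6]), 'gf': 8.7, 'turn_units': np.float64(0.03), 'units_after_turn': array([-5.45,  0.09,  0.12])}
```

View pics/s4.png

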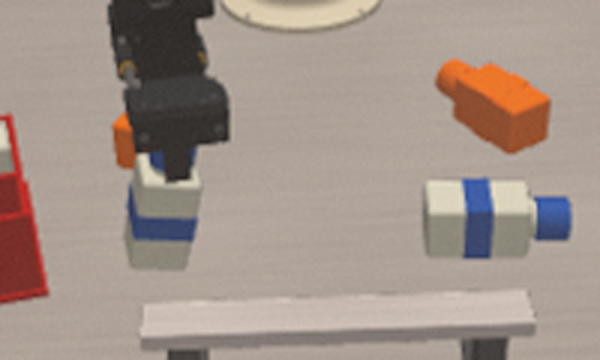

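The canister pivoted and is nearly upright. I'll finish the arc, release so it settles, then re-centre on the cap.

jog_arm:
  increments:
    - [0.3,0,0,0]
    - [0.2,0,0,0]
    - [0,0,0,0]

```text
time_s: 29.25
tcp_pos: [0.5157, -0.1444, 0.2806]
ee_rot: [[0.164, -0.986, 0.001], [-0.986, -0.164, -0.0], [0.001, -0.001, -1.0]]
wrist_force: [-0.2, -0.8, 4.9]
gripper_width: 0.457
gripper_force: 8.6
```

jog_arm:
  increments:
    - [0,0,0,0]
    - [0,0,0,0]
    - [0,0,-0.5,0]
    - [0,0,-1,0]
    - [0,0,-1,0]
    - [-1,0,-0.5,0]
    - [-1,0,0,0]
    - [-1,0,0,0]
    - [-1,0,0,0]
    - [-1,0,0,0]
  grip: 60

```text
time_s: 30.25
tcp_pos: [0.4986, -0.0444, 0.3408]
ee_rot: [[0.164, -0.986, 0.0], [-0.986, -0.164, 0.0], [-0.0, -0.0, -1.0]]
wrist_force: [0.0, -0.4, -1.0]
gripper_width: 0.687
gripper_force: 0.0
```

Run:
```python
from h import *
ims={n:eyes.capture(n) for n in ("scene","top")}
for n in ims: print(n,[(b[0].tolist(),b[1]) for b in blobs(ims[n],"blue",15) if b[0][1]>130])
im=np.hstack([ims["scene"][140:260,180:380],ims["top"][180:300,200:400]]);cv2.imwrite("pics/s5.png",cv2.resize(im,(800,240),interpolation=2))
for d in eyes.spot_in("top","blue3"): print(np.round(d["centre"],3),round(d["conf"],2))
go([.516,-.145,.115],189.3)
```

```text
scene []
top [([339.8, 228.6], 153), ([212.2, 229.0], 67), ([235.6, 224.8], 17)]
[ 0.325 -0.154  0.053] 0.92
[ 0.518 -0.156  0.094] 0.91
[0.533 0.174 0.051] 0.77
[0.34  0.204 0.051] 0.49
{'t': 30.4, 'grasp': array([ 0.4988, -0.0444,  0.1774]), 'units': array([ 5.1 , -0.01,  3.12]), 'yaw': np.float64(-170.4), 'w': 60.0, 'F': array([ 0.5, -0.9,  0.5]), 'gf': 0.0, 'turn_units': np.float64(0.06), 'units_after_turn': array([ 5.1 , -0.03,  3.12])}
```

View pics/s5.png

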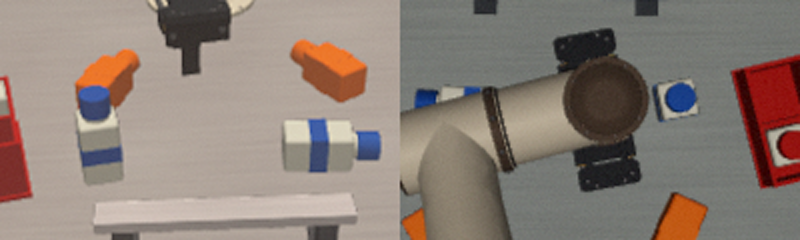

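Upright and settled. Next I'll measure the ledge's top accurately in both views, along with this cap.

Run:
```python
from h import *
I=np.load("ims.npz"); g=cv2.cvtColor(I["top"],cv2.COLOR_BGR2GRAY).astype(float)
def edges(col):
    d=np.gradient(cv2.GaussianBlur(g,(9,1),0)[155:190,col]); 
    k=[np.argmax(d[:14]),14+np.argmin(d[14:])]; return [155+i+0.5*(d[i-1]-d[i+1])/(d[i-1]-2*d[i]+d[i+1])*(1) for i in k]
for col in (240,265,300,325):
    e=edges(col); P=plane("top",[[col,e[0]],[col,e[1]]],.07); print(col,np.round(e,2),P[:,:2].round(4).tolist())
print("ends",plane("top",[[230.6,171],[334.7,172]],.07).round(4))
s=cv2.cvtColor(I["scene"],cv2.COLOR_BGR2GRAY)
for col in (250,290,335): print(col,s[232:262,col].tolist(), )
for x in (.67,.69,.71): print(x,proj("scene",[[x,-.1,.07],[x,0,.07],[x,.12,.07]]).round(1).tolist())
t=eyes.capture("top"); sc=eyes.capture("scene")
a=blobs(t,"blue",40)[0][0]
h=cv2.cvtColor(sc,cv2.COLOR_BGR2HSV);m=((h[...,0]>100)&(h[...,0]<128)&(h[...,1]>120)).astype(np.uint8)
n,l,st,c=cv2.connectedComponentsWithStats(m);b=[(c[i].round(1).tolist(),int(st[i,4])) for i in range(1,n) if st[i,4]>20 and c[i][1]>150];print(b)
print(a,plane("top",[a],.127))
for q in b[:2]: print(tri(a,q[0]))
```

```text
240 [163.75 177.33] [[0.7102, 0.1123], [0.6711, 0.1127]]
265 [155.17 177.24] [[0.7337, 0.0406], [0.6701, 0.0416]]
300 [164.86 177.25] [[0.704, -0.0587], [0.6683, -0.058]]
325 [164.65 178.01] [[0.7034, -0.13], [0.6649, -0.1291]]
ends [[ 0.6897  0.1393  0.07  ]
 [ 0.6817 -0.1571  0.07  ]]
250 [164, 169, 167, 167, 167, 165, 168, 162, 182, 196, 193, 192, 193, 191, 191, 193, 196, 195, 196, 158, 122, 124, 124, 130, 152, 168, 169, 169, 169, 168]
290 [163, 166, 165, 164, 162, 162, 168, 177, 183, 187, 185, 187, 186, 187, 193, 191, 193, 183, 146, 120, 123, 120, 132, 154, 165, 164, 163, 160, 159, 164]
335 [162, 162, 164, 163, 157, 177, 192, 192, 195, 196, 192, 190, 191, 191, 193, 195, 159, 120, 121, 122, 118, 98, 84, 87, 84, 87, 83, 85, 79, 72]
0.67 [[252.3, 241.3], [295.2, 239.0], [346.3, 236.3]]
0.69 [[252.3, 246.9], [295.9, 244.6], [347.9, 241.8]]
0.71 [[252.4, 252.7], [296.7, 250.3], [349.5, 247.4]]
[([226.5, 186.9], 94), ([338.8, 205.3], 91), ([364.1, 211.1], 116)]
[339.9 228.6] [[ 0.51719001 -0.16071561  0.127     ]]
[ 0.5172175  -0.16104132  0.12668513]
[ 0.56430508 -0.04606035  0.13834556]
```

```bash
python3 -c "
from h import *
go([.517,-.161,.116],189.4)"
```

```text
{'t': 30.5, 'grasp': array([ 0.499 , -0.0454,  0.1771]), 'units': array([5.85, 0.06, 3.06]), 'yaw': np.float64(-170.5), 'w': 60.1, 'F': array([-0.8,  0.7,  1. ]), 'gf': 0.0, 'turn_units': np.float64(0.02), 'units_after_turn': array([5.85, 0.06, 3.06])}
```

jog_arm:
  increments:
    - [0.98,0,0,0]
    - [0.98,0,0,0]
    - [0.98,0,0,0]
    - [0.98,0,0,0]
    - [0.98,0,0,0]
    - [0.95,0.06,0,0]
    - [0,0,1,0]
    - [0,0,1,0]
    - [0,0,1,0]
    - [0,0,0,0]

```text
time_s: 31.5
tcp_pos: [0.5158, -0.1617, 0.2777]
ee_rot: [[0.162, -0.987, -0.007], [-0.987, -0.162, 0.001], [-0.002, 0.006, -1.0]]
wrist_force: [0.4, 0.6, 0.6]
gripper_width: 0.684
gripper_force: 0.0
```

jog_arm:
  increments:
    - [0,0,0,0]
    - [0,0,0,0]
    - [0,0,0,0]
    - [0,0,0,0]
    - [0,0,-0.5,0]
    - [0,0,-1,0]
    - [0,0,-1,0]
    - [0,0,-1,0]
    - [0,0,-1,0]
    - [0,0,-1,0]
  grip: 30

```text
time_s: 32.5
tcp_pos: [0.5164, -0.1608, 0.3915]
ee_rot: [[0.164, -0.986, -0.001], [-0.986, -0.164, 0.0], [-0.0, 0.0, -1.0]]
wrist_force: [-0.1, 1.1, -2.6]
gripper_width: 0.452
gripper_force: 30.0
```

jog_arm:
  increments:
    - [-0.14,-0.45,0,0]
    - [-0.3,-1,0,0]
    - [-0.3,-1,0,0]
    - [-0.3,-1,0,0]
    - [-0.3,-1,0,0]
    - [-0.3,-1,0,0]
    - [-0.3,-1,0,0]
    - [-0.3,-1,0,0]
    - [-0.3,-1,0,0]
    - [-0.11,-0.54,0,0]

```text
time_s: 33.5
tcp_pos: [0.6869, -0.0777, 0.3881]
ee_rot: [[0.165, -0.986, -0.003], [-0.986, -0.165, 0.0], [-0.001, 0.002, -1.0]]
wrist_force: [0.3, -0.1, -2.4]
gripper_width: 0.449
gripper_force: 30.0
```

jog_arm:
  increments:
    - [0,0,0,0.85]
    - [0,0,0,0.85]
    - [0,0,0,0]
    - [0,0,0,0]

```text
time_s: 33.9
tcp_pos: [0.6855, -0.0791, 0.3897]
ee_rot: [[0.03, -1.0, -0.001], [-1.0, -0.03, 0.0], [-0.0, 0.001, -1.0]]
wrist_force: [-0.0, -0.6, -2.2]
gripper_width: 0.452
gripper_force: 30.0
```

Run:
```python
from h import *
go([.6857,-.079,.188],181.6)
im=eyes.capture("scene"); h=cv2.cvtColor(im,cv2.COLOR_BGR2HSV);m=((h[...,0]>100)&(h[...,0]<128)&(h[...,1]>120)).astype(np.uint8)
n,l,st,c=cv2.connectedComponentsWithStats(m);print([(c[i].round(1).tolist(),int(st[i,4])) for i in range(1,n) if st[i,4]>20 and c[i][1]>120])
```

```text
{'t': 33.9, 'grasp': array([ 0.6853, -0.079 ,  0.2262]), 'units': array([-0.  , -0.02,  1.91]), 'yaw': np.float64(-178.3), 'w': 39.3, 'F': array([-0. , -0.6, -2.2]), 'gf': 30.0, 'turn_units': np.float64(0.03), 'units_after_turn': array([-0.  , -0.02,  1.91])}
[([338.8, 205.2], 89), ([364.1, 211.1], 118)]
```

jog_arm:
  increments:
    - [0,0,0.6,0]
    - [0,0,0.6,0]
    - [0,0,0.4,0]
    - [0,0,0.2,0]
    - [0,0,0.1,0]
    - [0,0,0,0]
    - [0,0,0,0]

```text
time_s: 34.65
tcp_pos: [0.6858, -0.0791, 0.3529]
ee_rot: [[0.029, -1.0, 0.001], [-1.0, -0.029, -0.0], [0.0, -0.001, -1.0]]
wrist_force: [-0.6, 0.6, -1.6]
gripper_width: 0.455
gripper_force: 30.0
```

Run:
```python
from h import *
go([.6857,-.079,.186],181.6)
im=eyes.capture("scene"); cv2.imwrite("pics/s6.png",cv2.resize(im[130:290,180:400],(660,480),interpolation=2))
```

```text
{'t': 34.65, 'grasp': array([ 0.6859, -0.0791,  0.1894]), 'units': array([-0.  ,  0.01,  0.17]), 'yaw': np.float64(-178.3), 'w': 39.6, 'F': array([-0.6,  0.6, -1.6]), 'gf': 30.0, 'turn_units': np.float64(0.01), 'units_after_turn': array([-0.  ,  0.01,  0.17])}
```

View pics/s6.png

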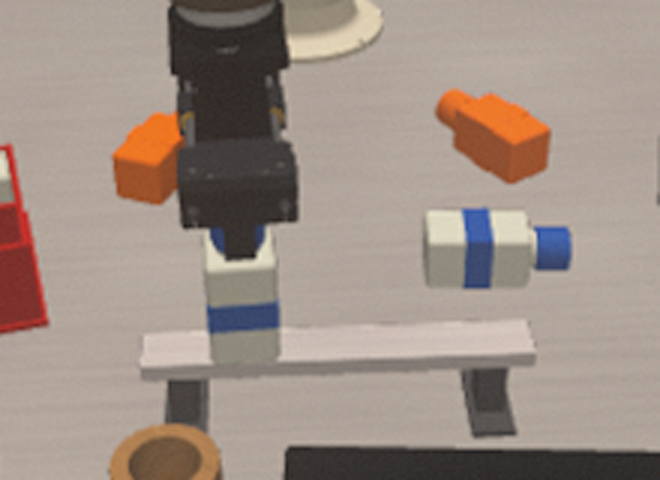

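It stands squarely over the ledge, about 2–3 mm above it. I'll touch down and release.

jog_arm:
  increments:
    - [0,0,0.08,0]
    - [0,0,0.08,0]
    - [0,0,0,0]

```text
time_s: 35.0
tcp_pos: [0.6857, -0.079, 0.3514]
ee_rot: [[0.03, -1.0, 0.003], [-1.0, -0.03, -0.001], [0.001, -0.003, -1.0]]
wrist_force: [-0.7, 1.1, 4.3]
gripper_width: 0.457
gripper_force: 30.0
```

```bash
python3 -c "
from h import *
go([.6857,-.079,.186],181.6)"
```

```text
{'t': 35.0, 'grasp': array([ 0.6862, -0.0791,  0.1879]), 'units': array([-0.01,  0.02,  0.1 ]), 'yaw': np.float64(-178.3), 'w': 39.8, 'F': array([-0.7,  1.1,  4.3]), 'gf': 30.0, 'turn_units': np.float64(0.02), 'units_after_turn': array([-0.01,  0.02,  0.1 ])}
```

jog_arm:
  increments:
    - [0,0,0,0]
    - [0,0,0,0]
    - [0,0,0,0]
    - [0,0,-0.3,0]
    - [0,0,-0.7,0]
    - [0,0,-1,0]
    - [0,0,-1,0]
  grip: 56

```text
time_s: 35.7
tcp_pos: [0.6857, -0.0792, 0.411]
ee_rot: [[0.029, -1.0, 0.001], [-1.0, -0.029, -0.0], [0.0, -0.001, -1.0]]
wrist_force: [-0.7, 0.7, 0.2]
gripper_width: 0.642
gripper_force: 0.0
```

Run:
```python
from h import *
im=eyes.capture("scene"); h=cv2.cvtColor(im,cv2.COLOR_BGR2HSV);m=((h[...,0]>100)&(h[...,0]<128)&(h[...,1]>120)).astype(np.uint8)
n,l,st,c=cv2.connectedComponentsWithStats(m);print([(c[i].round(1).tolist(),int(st[i,4])) for i in range(1,n) if st[i,4]>20 and c[i][1]>120])
print(proj("scene",[.6857,-.079,.183]))
go([.5195,.195,.2],176.2)
```

```text
[([258.2, 199.8], 138), ([338.9, 205.4], 90), ([364.1, 211.0], 115)]
[[259.0133229  204.77230605]]
{'t': 35.75, 'grasp': array([ 0.6876, -0.0796,  0.2522]), 'units': array([-13.98,   8.02,   2.52]), 'yaw': np.float64(-178.3), 'w': 56.2, 'F': array([1. , 1.8, 4.3]), 'gf': 0.0, 'turn_units': np.float64(1.2), 'units_after_turn': array([-13.14,   9.32,   2.52])}
```

jog_arm:
  increments:
    - [-0.93,0.53,0,0]
    - [-0.93,0.53,0,0]
    - [-0.93,0.53,0,0]
    - [-0.93,0.53,0,0]
    - [-0.93,0.53,0,0]
    - [-0.93,0.53,0,0]
    - [-0.93,0.53,0,0]
    - [-0.93,0.53,0,0]
  grip: 70

```text
time_s: 36.55
tcp_pos: [0.5961, 0.0679, 0.4104]
ee_rot: [[0.029, -1.0, 0.002], [-1.0, -0.029, 0.0], [-0.0, -0.002, -1.0]]
wrist_force: [0.3, 0.2, -0.5]
gripper_width: 0.801
gripper_force: 0.0
```

jog_arm:
  increments:
    - [-0.93,0.53,0,0]
    - [-0.93,0.53,0,0]
    - [-0.93,0.53,0,0]
    - [-0.93,0.53,0,0]
    - [-0.93,0.53,0,0]
    - [-0.93,0.55,0,0]
    - [-0.96,0.57,0,0]
    - [0,0,1,0.6]
    - [0,0,1,0.6]
    - [0,0,0,0]

```text
time_s: 37.55
tcp_pos: [0.5166, 0.1956, 0.3675]
ee_rot: [[-0.067, -0.998, -0.004], [-0.998, 0.067, -0.002], [0.002, 0.004, -1.0]]
wrist_force: [-0.8, 0.3, -0.6]
gripper_width: 0.803
gripper_force: 0.0
```

Run:
```python
from h import *
im=eyes.capture("scene"); h=cv2.cvtColor(im,cv2.COLOR_BGR2HSV);m=((h[...,0]>100)&(h[...,0]<128)&(h[...,1]>120)).astype(np.uint8)
n,l,st,c=cv2.connectedComponentsWithStats(m);b=[(c[i].round(1).tolist(),int(st[i,4])) for i in range(1,n) if st[i,4]>20 and c[i][1]>120];print(b)
t=eyes.capture("top");a=[(q[0].tolist(),q[1]) for q in blobs(t,"blue",40)];print(a)
for q in a: print(plane("top",[q[0]],.197).round(4), tri(q[0],b[0][0]).round(4))
go([.5195,.195,.027],176.2)
cv2.imwrite("pics/s7.png",np.hstack([cv2.resize(im[130:290,180:400],(396,288),interpolation=2),cv2.resize(t[130:290,180:400],(396,288),interpolation=2)]))
```

```text
[([258.2, 199.4], 143), ([338.8, 205.5], 92), ([364.0, 211.3], 120)]
[([310.2, 163.5], 166), ([235.4, 232.5], 126), ([215.0, 231.8], 49)]
[[ 0.6843 -0.0801  0.197 ]] [ 0.6845 -0.0801  0.1961]
[[0.5084 0.116  0.197 ]] [0.5268 0.0373 0.109 ]
[[0.5111 0.1684 0.197 ]] [0.5379 0.0688 0.1312]
{'t': 37.65, 'grasp': array([0.5179, 0.1958, 0.2067]), 'units': array([ 0.04, -0.07,  8.98]), 'yaw': np.float64(176.2), 'w': 69.9, 'F': array([ 0.6, -0.3, -0.5]), 'gf': 0.0, 'turn_units': np.float64(0.01), 'units_after_turn': array([ 0.04, -0.07,  8.98])}
```

View pics/s7.png

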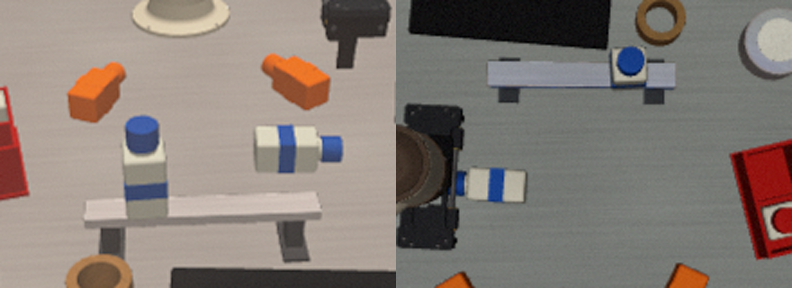

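The first blue stands on the ledge, cap measured at (0.684,−0.080,0.196), within about 1 mm of the centre line. I'll use the same pivot on the second blue.

jog_arm:
  increments:
    - [0,-0.07,1,0]
    - [0,0,1,0]
    - [0,0,1,0]
    - [0,0,1,0]
    - [0,0,1,0]
    - [0,0,1,0]
    - [0,0,1,0]
    - [0,0,1,0]
    - [0,0,0.95,0]
    - [0,0,0,0]

```text
time_s: 38.65
tcp_pos: [0.5189, 0.1955, 0.1892]
ee_rot: [[-0.067, -0.998, -0.002], [-0.998, 0.067, -0.002], [0.002, 0.002, -1.0]]
wrist_force: [-0.7, -0.5, 0.1]
gripper_width: 0.807
gripper_force: 0.0
```

jog_arm:
  increments:
    - [0,0,0,0]
    - [0,0,0,0]
    - [0,0,0,0]
    - [0,0,0,0]
    - [0,0,0,0]
    - [0,0,0,0]
  grip: 38.5

```text
time_s: 39.25
tcp_pos: [0.5191, 0.1959, 0.1908]
ee_rot: [[-0.066, -0.998, 0.002], [-0.998, 0.066, 0.001], [-0.001, -0.001, -1.0]]
wrist_force: [0.7, 0.1, 1.2]
gripper_width: 0.46
gripper_force: 13.1
```

jog_arm:
  increments:
    - [0,0,0,0]
    - [0,0,0,0]
    - [0.05,0,-0.5,0]
    - [0.15,0,-0.6,0]
    - [0.3,0,-0.6,0]
  grip: 39.5

```text
time_s: 39.75
tcp_pos: [0.5177, 0.1853, 0.2247]
ee_rot: [[-0.067, -0.998, -0.001], [-0.998, 0.067, -0.001], [0.001, 0.001, -1.0]]
wrist_force: [1.3, -1.0, -1.5]
gripper_width: 0.457
gripper_force: 8.8
```

Run:
```python
from h import *
go([.5195,.195,.06],176.2)
im=eyes.capture("scene"); h=cv2.cvtColor(im,cv2.COLOR_BGR2HSV);m=((h[...,0]>100)&(h[...,0]<128)&(h[...,1]>120)).astype(np.uint8)
n,l,st,c=cv2.connectedComponentsWithStats(m);print([(c[i].round(1).tolist(),int(st[i,4])) for i in range(1,n) if st[i,4]>20 and c[i][1]>120])
```

```text
{'t': 39.75, 'grasp': array([0.5175, 0.1852, 0.0612]), 'units': array([-0.5 , -0.07,  0.06]), 'yaw': np.float64(176.2), 'w': 39.8, 'F': array([ 1.3, -1. , -1.5]), 'gf': 8.8, 'turn_units': np.float64(-0.01), 'units_after_turn': array([-0.5 , -0.07,  0.06])}
[([258.1, 199.4], 143), ([333.0, 201.8], 100), ([337.7, 216.2], 32)]
```

jog_arm:
  increments:
    - [0.37,0,-0.5,0]
    - [0.37,0,-0.5,0]
    - [0.58,0,-0.5,0]
    - [0.58,0,-0.48,0]
    - [0.69,0,-0.32,0]
    - [0.69,0,-0.32,0]
    - [0.75,0,-0.13,0]
    - [0.75,0,-0.13,0]
    - [0.5,0,0,0]
    - [0.3,0,0,0]

```text
time_s: 40.8
tcp_pos: [0.5103, 0.0731, 0.2813]
ee_rot: [[-0.068, -0.998, -0.001], [-0.998, 0.068, -0.0], [0.0, 0.001, -1.0]]
wrist_force: [0.1, 0.5, -2.6]
gripper_width: 0.459
gripper_force: 8.5
```

Run:
```python
from h import *
go([.5195,.195,.115],176.2)
im=eyes.capture("scene"); cv2.imwrite("pics/s8.png",cv2.resize(im[130:290,220:420],(500,400),interpolation=2))
```

```text
{'t': 40.8, 'grasp': array([0.5101, 0.073 , 0.1178]), 'units': array([-6.12, -0.05,  0.14]), 'yaw': np.float64(176.1), 'w': 39.9, 'F': array([ 0.1,  0.5, -2.6]), 'gf': 8.5, 'turn_units': np.float64(-0.02), 'units_after_turn': array([-6.12, -0.06,  0.14])}
```

View pics/s8.png

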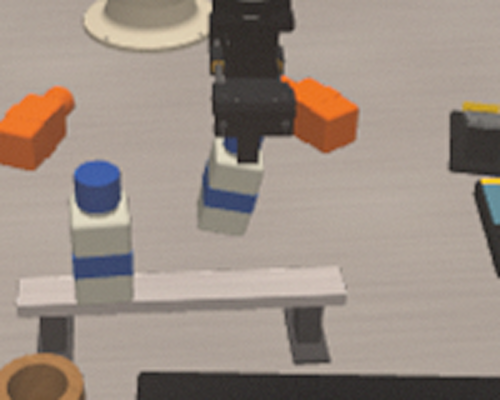

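It leans about 20° and hangs just off the bench. I'll touch down and sweep further to complete it.

jog_arm:
  increments:
    - [0,0,0.15,0]
    - [0,0,0.05,0]
    - [0.4,0,0,0]
    - [0.4,0,0,0]
    - [0.4,0,0,0]
    - [0.4,0,0.05,0]
    - [0.35,0,0.05,0]
    - [0,0,0,0]

```text
time_s: 41.65
tcp_pos: [0.5084, 0.035, 0.277]
ee_rot: [[-0.067, -0.998, 0.002], [-0.998, 0.067, 0.001], [-0.001, -0.002, -1.0]]
wrist_force: [-2.6, 2.7, 6.8]
gripper_width: 0.459
gripper_force: 9.9
```

Run:
```python
from h import *
go([.5195,.195,.115],176.2)
im=eyes.capture("scene"); cv2.imwrite("pics/s9.png",cv2.resize(im[130:290,220:420],(500,400),interpolation=2))
```

```text
{'t': 41.65, 'grasp': array([0.5087, 0.0351, 0.1135]), 'units': array([-8.02, -0.  , -0.07]), 'yaw': np.float64(176.1), 'w': 39.9, 'F': array([-2.6,  2.7,  6.8]), 'gf': 9.9, 'turn_units': np.float64(-0.01), 'units_after_turn': array([-8.02, -0.01, -0.07])}
```

View pics/s9.png

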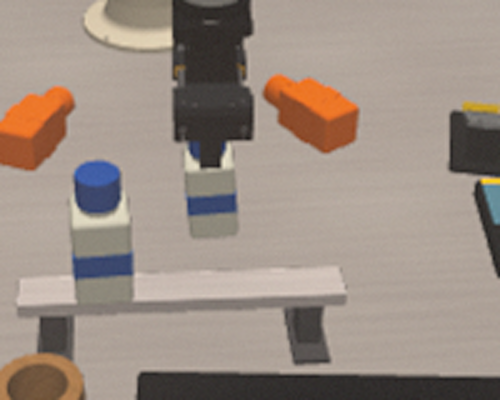

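It is nearly vertical, so I'll release it to settle, then back off and measure.

jog_arm:
  increments:
    - [0,0,0,0]
    - [0,0,0,0]
    - [0,0,-0.5,0]
    - [0,0,-1,0]
    - [0,0,-1,0]
    - [-1,0,-0.5,0]
    - [-1,0,0,0]
    - [-1,0,0,0]
    - [-1,0,0,0]
    - [-1,0,0,0]
  grip: 60

```text
time_s: 42.7
tcp_pos: [0.5148, 0.1359, 0.3364]
ee_rot: [[-0.067, -0.998, 0.001], [-0.998, 0.067, 0.0], [-0.0, -0.001, -1.0]]
wrist_force: [1.2, 0.5, -0.8]
gripper_width: 0.686
gripper_force: 0.0
```

```bash
cat >> h.py <<'E'
def sblue(im):
    h=cv2.cvtColor(im,cv2.COLOR_BGR2HSV);m=((h[...,0]>100)&(h[...,0]<128)&(h[...,1]>120)).astype(np.uint8)
    n,l,st,c=cv2.connectedComponentsWithStats(m);return [(c[i].round(1).tolist(),int(st[i,4])) for i in range(1,n) if st[i,4]>20 and c[i][1]>120]
E
python3 - <<'E'
from h import *
b=sblue(eyes.capture("scene"));print(b)
a=[(q[0].tolist(),q[1]) for q in blobs(eyes.capture("top"),"blue",40)];print(a)
for q in a: print(plane("top",[q[0]],.127).round(4), [tri(q[0],k[0]).round(4).tolist() for k in b])
go([.508,.034,.116],176.2)
E
```

```text
[([304.6, 180.6], 96), ([258.2, 199.5], 146)]
[([310.1, 163.4], 166), ([266.6, 234.4], 145)]
[[ 0.6973 -0.0841  0.127 ]] [[0.6832, -0.037, 0.244], [0.6847, -0.0799, 0.1961]]
[[0.5051 0.038  0.127 ]] [[0.5051, 0.0382, 0.1266], [0.5114, -0.0124, 0.0838]]
{'t': 42.8, 'grasp': array([0.5153, 0.1369, 0.1728]), 'units': array([5.16, 0.04, 2.84]), 'yaw': np.float64(176.3), 'w': 60.4, 'F': array([-0.6, -0.6,  0.5]), 'gf': 0.0, 'turn_units': np.float64(0.02), 'units_after_turn': array([5.16, 0.03, 2.84])}
```

jog_arm:
  increments:
    - [1,0.2,0,0]
    - [1,0,0,0]
    - [1,0,0,0]
    - [1,0,0,0]
    - [0.96,0,0,0]
    - [0,0,0.95,0]
    - [0,0,0.95,0]
    - [0,0,0.95,0]
    - [0,0,0,0]
    - [0,0,0,0]

```text
time_s: 43.8
tcp_pos: [0.5039, 0.0354, 0.2792]
ee_rot: [[-0.068, -0.998, -0.0], [-0.998, 0.068, -0.001], [0.001, 0.0, -1.0]]
wrist_force: [0.4, -0.1, 1.2]
gripper_width: 0.688
gripper_force: 0.0
```

jog_arm:
  increments:
    - [0,0,0,0]
    - [0,0,0,0]
    - [0,0,0,0]
    - [0,0,0,0]
    - [0,0,-0.5,0]
    - [0,0,-1,0]
    - [0,0,-1,0]
    - [0,0,-1,0]
    - [0,0,-1,0]
    - [0,0,-1,0]
  grip: 30

```text
time_s: 44.8
tcp_pos: [0.5035, 0.0364, 0.3897]
ee_rot: [[-0.067, -0.998, -0.001], [-0.998, 0.067, 0.0], [0.0, 0.001, -1.0]]
wrist_force: [0.4, -0.1, -3.5]
gripper_width: 0.458
gripper_force: 30.0
```

jog_arm:
  increments:
    - [-0.1,-0.5,0,0]
    - [-0.16,-1,0,0]
    - [-0.16,-1,0,0]
    - [-0.16,-1,0,0]
    - [-0.16,-1,0,0]
    - [-0.16,-1,0,0]
    - [-0.16,-1,0,0]
    - [-0.16,-1,0,0]
    - [-0.16,-1,0,0]
    - [-0.09,-0.64,0,0]

```text
time_s: 45.8
tcp_pos: [0.69, 0.0538, 0.386]
ee_rot: [[-0.067, -0.998, -0.003], [-0.998, 0.067, -0.0], [0.001, 0.003, -1.0]]
wrist_force: [-0.2, -0.8, -1.4]
gripper_width: 0.453
gripper_force: 30.0
```

jog_arm:
  increments:
    - [0,0,0,-0.6]
    - [0,0,0,-0.57]
    - [0,0,0,0]
    - [0,0,0,0]

```text
time_s: 46.2
tcp_pos: [0.6886, 0.0537, 0.3872]
ee_rot: [[0.026, -1.0, -0.002], [-1.0, -0.026, -0.0], [0.0, 0.002, -1.0]]
wrist_force: [-0.1, 1.0, -2.0]
gripper_width: 0.447
gripper_force: 30.0
```

Run:
```python
from h import *
go([.6893,.055,.188],181.6)
print(sblue(eyes.capture("scene")))
```

```text
{'t': 46.2, 'grasp': array([0.6883, 0.0536, 0.2237]), 'units': array([-0.07, -0.06,  1.79]), 'yaw': np.float64(-178.5), 'w': 38.9, 'F': array([-0.1,  1. , -2. ]), 'gf': 30.0, 'turn_units': np.float64(-0.03), 'units_after_turn': array([-0.07, -0.06,  1.79])}
[([258.1, 199.4], 146), ([324.7, 219.3], 99)]
```

jog_arm:
  increments:
    - [0,-0.06,0.6,0]
    - [0,0,0.6,0]
    - [0,0,0.4,0]
    - [0,0,0.15,0]
    - [0,0,0.1,0]
    - [0,0,0.04,0]
    - [0,0,0,0]

```text
time_s: 46.95
tcp_pos: [0.6897, 0.0536, 0.3513]
ee_rot: [[0.027, -1.0, 0.001], [-1.0, -0.027, 0.0], [-0.0, -0.001, -1.0]]
wrist_force: [-0.0, 0.2, -2.9]
gripper_width: 0.451
gripper_force: 30.0
```

Run:
```python
from h import *
go([.6893,.055,.186],181.6)
```

```text
{'t': 46.95, 'grasp': array([0.6898, 0.0537, 0.1878]), 'units': array([-0.07,  0.02,  0.09]), 'yaw': np.float64(-178.5), 'w': 39.3, 'F': array([-0. ,  0.2, -2.9]), 'gf': 30.0, 'turn_units': np.float64(-0.02), 'units_after_turn': array([-0.07,  0.02,  0.09])}
```

jog_arm:
  increments:
    - [0,0,0.08,0]
    - [0,0,0.04,0]
    - [0,0,0,0]

```text
time_s: 47.25
tcp_pos: [0.6897, 0.0537, 0.3494]
ee_rot: [[0.027, -1.0, 0.001], [-1.0, -0.027, 0.0], [-0.0, -0.001, -1.0]]
wrist_force: [-0.1, 1.0, 0.6]
gripper_width: 0.451
gripper_force: 30.0
```

jog_arm:
  increments:
    - [0,0,0,0]
    - [0,0,0,0]

```text
time_s: 47.45
tcp_pos: [0.6897, 0.0537, 0.3494]
ee_rot: [[0.027, -1.0, 0.001], [-1.0, -0.027, 0.0], [-0.0, -0.001, -1.0]]
wrist_force: [-0.8, 0.7, 2.4]
gripper_width: 0.449
gripper_force: 30.0
```

jog_arm:
  increments:
    - [0,0,0,0]
    - [0,0,0,0]
    - [0,0,0,0]
    - [0,0,-0.3,0]
    - [0,0,-0.7,0]
    - [0,0,-1,0]
    - [0,0,-1,0]
    - [0,0,-1,0]
    - [0,0,0,0]
  grip: 56

```text
time_s: 48.35
tcp_pos: [0.6899, 0.0535, 0.4339]
ee_rot: [[0.027, -1.0, 0.009], [-1.0, -0.027, 0.001], [-0.001, -0.009, -1.0]]
wrist_force: [0.7, 0.1, -0.2]
gripper_width: 0.644
gripper_force: 0.0
```

Run:
```python
from h import *
sc=eyes.capture("scene");b=sblue(sc);print(b)
t=eyes.capture("top"); print([(q[0].tolist(),q[1]) for q in blobs(t,"red",20)])
from h import *
def ends(nm):
    for d in eyes.outline_of("top",nm)[:2]:
        m=d["mask"].astype(np.uint8); pts=np.argwhere(m)[:,::-1].astype(np.float32)
        bx=cv2.boxPoints(cv2.minAreaRect(pts)); bx=bx[np.argsort(bx[:,1])]; print(nm,round(d["conf"],2),m.sum(),bx.round(1).tolist()); yield bx
for bx in ends("terminal"): print(plane("top",bx,.022).round(4)[:,:2].tolist(), plane("top",[bx.mean(0)],.02).round(4))
for bx in ends("cradle_bed"):
    hi=plane("top",bx[:2],.0674)[:,:2]; lo=plane("top",bx[2:],.0166)[:,:2]; a,c=hi.mean(0),lo.mean(0)
    print(hi.round(4),lo.round(4),"ctr",((a+c)/2).round(4),"len",np.linalg.norm(a-c),"ang",np.degrees(np.arctan2(*(a-c)[::-1])),"w",np.linalg.norm(hi[0]-hi[1]))
h=cv2.cvtColor(t,cv2.COLOR_BGR2HSV);m=((h[...,0]>20)&(h[...,0]<35)&(h[...,1]>150)&(h[...,2]>90)).astype(np.uint8)
n,l,st,c=cv2.connectedComponentsWithStats(m)
for i in range(1,n):
    if st[i,4]>10 and c[i][0]<200: p=np.argwhere(l==i)[:,::-1].astype(np.float32); print("yellow",c[i].round(1),st[i,4],cv2.boxPoints(cv2.minAreaRect(p)).round(1).tolist())
for nm in ("terminal","cradle_bed"):
    for k in ("top","scene"):
        d=eyes.spot_in(k,nm); print(nm,k,[(np.round(q["centre"],3).tolist(),round(q["conf"],2)) for q in d[:2]])
cv2.imwrite("pics/c.png",np.hstack([cv2.resize(t[180:320,120:260],(400,400),interpolation=2),cv2.resize(sc[150:250,380:480],(400,400),interpolation=2)]))
```

```text
[([321.9, 197.5], 149), ([258.1, 199.4], 145), ([323.8, 234.2], 104)]
[([51.7, 138.6], 6940), ([406.6, 236.8], 2630), ([373.5, 243.9], 121)]
terminal 0.7 891 [[149.5, 195.3000030517578], [171.60000610351562, 197.6999969482422], [143.89999389648438, 245.89999389648438], [166.0, 248.3000030517578]]
[[0.6301, 0.3818], [0.6218, 0.3173], [0.4826, 0.3973], [0.4743, 0.3333]] [[0.552  0.3579 0.02  ]]
terminal 0.44 478 [[313.0, 126.0], [339.0, 126.0], [339.0, 155.0], [313.0, 155.0]]
[[0.8287, -0.1018], [0.8273, -0.179], [0.7401, -0.1765], [0.7414, -0.0997]] [[ 0.7847 -0.1394  0.02  ]]
cradle_bed 0.61 596 [[145.39999389648438, 261.8999938964844], [161.0, 265.0], [137.39999389648438, 302.1000061035156], [153.0, 305.20001220703125]]
[[0.4366 0.3806]
 [0.4271 0.3369]] [[0.3213 0.4165]
 [0.3116 0.3716]] ctr [0.3742 0.3764] len 0.12065988067448509 ang -16.99855708226556 w 0.04469664999853347
cradle_bed 0.47 503 [[298.0, 155.0], [319.0, 155.0], [319.0, 179.0], [298.0, 179.0]]
[[ 0.7331 -0.0537]
 [ 0.7321 -0.1138]] [[ 0.6704 -0.1161]
 [ 0.6715 -0.0541]] ctr [ 0.7017 -0.0844] len 0.0616912381617232 ang 1.2582956935559835 w 0.0601186151275846
yellow [154.  245.5] 54 [[145.60000610351562, 246.0], [146.0, 243.0], [162.39999389648438, 245.0], [162.0, 248.0]]
yellow [145.4 303.1] 49 [[137.60000610351562, 302.5], [138.5, 299.20001220703125], [152.8000030517578, 303.20001220703125], [151.8000030517578, 306.5]]
terminal top [([0.538, 0.363, 0.022], 0.75), ([0.683, -0.031, 0.072], 0.16)]
terminal scene [([0.562, 0.351, 0.028], 0.98)]
cradle_bed top [([0.373, 0.376, 0.045], 0.57)]
cradle_bed scene [([0.379, 0.375, 0.044], 0.64)]
```

View pics/c.png

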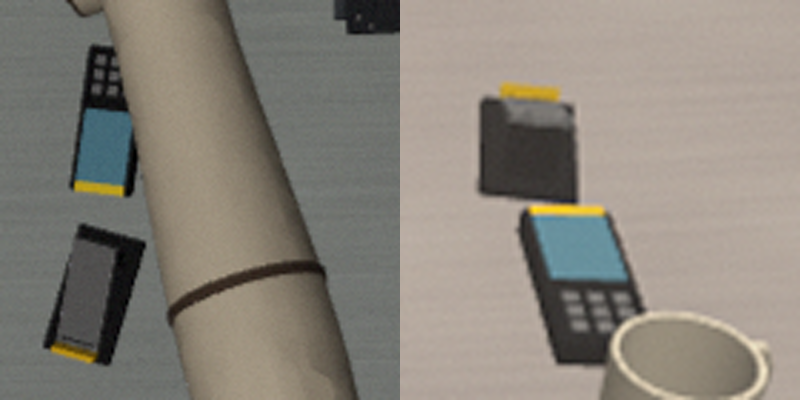

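The last picture shows the terminal at crop (105,120), unmoved, with its yellow end toward the robot. The cradle's lip is at (72,353), and the base edges give an axis of about −16.7°. The mug stands clear beyond the terminal. Heading to the terminal now.

jog_arm:
  increments:
    - [-0.96,0.38,0,0]
    - [-0.96,0.38,0,0]
    - [-0.96,0.38,0,0]
    - [-0.96,0.38,0,0]
    - [-0.96,0.38,0,0]
    - [-0.96,0.38,0,0]
    - [-0.96,0.38,0,0]
    - [-0.96,0.38,0,0]
  grip: 82

```text
time_s: 49.55
tcp_pos: [0.6244, 0.2063, 0.4281]
ee_rot: [[0.027, -1.0, -0.001], [-1.0, -0.027, -0.0], [0.0, 0.001, -1.0]]
wrist_force: [0.4, -0.5, -0.5]
gripper_width: 0.942
gripper_force: 0.0
```

jog_arm:
  increments:
    - [-0.96,0.38,0,0]
    - [-0.96,0.38,0,0]
    - [-0.96,0.38,0,0]
    - [-0.96,0.38,0,0]
    - [-0.96,0.38,0,0]
    - [-0.96,0.38,0,0]
    - [-0.96,0.38,0,0]
    - [-0.9,0.4,0,0]

```text
time_s: 50.35
tcp_pos: [0.5591, 0.3572, 0.4281]
ee_rot: [[0.027, -1.0, -0.001], [-1.0, -0.027, -0.001], [0.001, 0.001, -1.0]]
wrist_force: [0.2, -0.1, -0.1]
gripper_width: 0.944
gripper_force: 0.0
```

jog_arm:
  increments:
    - [0,0,0.5,-0.98]
    - [0,0,0.5,-0.98]
    - [0,0,0.5,-0.98]
    - [0,0,0.5,-0.98]
    - [0,0,0.5,-0.98]
    - [0,0,0.5,-0.98]
    - [0,0,0.5,-0.98]
    - [0,0,0.5,-0.98]
    - [0,0,0.5,-0.98]

```text
time_s: 51.25
tcp_pos: [0.5594, 0.3565, 0.3378]
ee_rot: [[0.671, -0.742, -0.0], [-0.742, -0.671, -0.0], [0.0, 0.001, -1.0]]
wrist_force: [0.9, 0.7, -0.2]
gripper_width: 0.944
gripper_force: 0.0
```

jog_arm:
  increments:
    - [0,0,0.5,-0.98]
    - [0,0,0.5,-0.98]
    - [0,0,0.5,-0.98]
    - [0,0,0,-0.98]
    - [0,0,0,-0.98]
    - [0,0,0,-0.98]
    - [0,0,0,-0.98]
    - [0,0,0,-0.98]
    - [0,0,0,-0.98]
    - [0,0,0,0]

```text
time_s: 52.25
tcp_pos: [0.5594, 0.3565, 0.3083]
ee_rot: [[0.991, -0.133, -0.0], [-0.133, -0.991, -0.0], [-0.0, 0.0, -1.0]]
wrist_force: [0.2, 0.6, -0.8]
gripper_width: 0.943
gripper_force: 0.0
```

Run:
```python
from h import *
sc=eyes.capture("scene");t=eyes.capture("top")
h=cv2.cvtColor(sc,cv2.COLOR_BGR2HSV);m=((h[...,0]>20)&(h[...,0]<35)&(h[...,1]>150)&(h[...,2]>90)).astype(np.uint8)
n,l,st,c=cv2.connectedComponentsWithStats(m);print([(c[i].round(1).tolist(),int(st[i,4])) for i in range(1,n) if st[i,4]>10 and 380<c[i][0]<480])
e=np.array([.552,.357,.022])+.073*np.array([-.9925,.122,0]);print("expected yellow",proj("scene",e).round(1))
a=[q for q in blobs(t,"blue",40)];b=sblue(sc);print(b)
for q in a:
    print(q[0],plane("top",[q[0]],.197).round(4))
s=[(q[0].tolist(),q[1]) for q in blobs(sc,"red") if q[0][1]<250 and q[0][0]<400];print(s)
go([.56,.356,.024],263)
```

```text
[([409.0, 172.4], 24), ([421.4, 201.8], 28)]
expected yellow [[420.4 202.2]]
[([321.9, 197.5], 145), ([258.1, 199.4], 146), ([319.6, 235.9], 50)]
[258.3 162.5] [[0.6893 0.0548 0.197 ]]
[310.1 163.5] [[ 0.6843 -0.0798  0.197 ]]
[([156.4, 215.2], 3644)]
{'t': 52.35, 'grasp': array([0.5594, 0.3564, 0.1448]), 'units': array([0.03, 0.01, 6.04]), 'yaw': np.float64(-97.7), 'w': 82.1, 'F': array([-0.5,  0.8, -0.7]), 'gf': 0.0, 'turn_units': np.float64(-0.16), 'units_after_turn': array([0.03, 0.01, 6.04])}
```

The blues are good. The A-cell red cap now merges with the crate in the blob list, so I'll check the reds numerically before going on.

Run:
```python
from h import *
sc=eyes.capture("scene");t=eyes.capture("top")
for n,im,box in (("scene",sc,(115,165,200,250)),("top",t,(360,195,450,280))):
    h=cv2.cvtColor(im,cv2.COLOR_BGR2HSV); x0,y0,x1,y1=box
    m=np.zeros(im.shape[:2],np.uint8); m[y0:y1,x0:x1]=((h[...,1]<90)&(h[...,2]>95))[y0:y1,x0:x1]
    k,l,st,c=cv2.connectedComponentsWithStats(m)
    print(n,[(c[i].round(1).tolist(),st[i].tolist()) for i in range(1,k) if st[i,4]>15])
    print([d["centre"].round(3).tolist() if hasattr(d["centre"],"round") else np.round(d["centre"],3).tolist() for d in eyes.spot_in(n,"red1")])
P=np.array([[.45,-.323,.098],[.546,-.388,.098],[.45,-.323,.134],[.546,-.388,.134]])
print(proj("scene",P).round(1).tolist(),proj("top",P).round(1).tolist())
hs=cv2.cvtColor(t,cv2.COLOR_BGR2HSV)[195:280,360:450]
H=hs[...,0].astype(int);m=((H<4)|(H>174))&(hs[...,1]>150)
for y in range(0,85,2): print(''.join('#' if (m[y,x] and hs[y,x,2]>140) else ('+' if m[y,x] else ('o' if hs[y,x,1]<90 and hs[y,x,2]>130 else '.')) for x in range(0,90)))
```

```text
scene [([158.7, 197.2], [115, 165, 85, 85, 2703]), ([173.4, 191.1], [163, 180, 22, 20, 273]), ([138.1, 212.0], [125, 201, 26, 20, 291])]
[[0.563, -0.385, 0.103], [0.467, -0.313, 0.098], [0.569, -0.351, 0.057]]
top [([403.5, 236.9], [360, 195, 90, 85, 3453]), ([416.8, 218.3], [410, 208, 20, 20, 149]), ([391.1, 251.9], [384, 242, 21, 21, 145])]
[[0.548, -0.378, 0.099], [0.452, -0.306, 0.115]]
[[168.3, 185.5], [136.2, 207.2], [166.0, 174.0], [133.1, 195.2]] [[398.2, 252.5], [420.3, 217.3], [401.3, 252.4], [424.0, 216.3]]
..........................................................................................
..........................................................................................
..........................................................................................
..................................................................++###...................
.........................................................++###+#+++++++...................
................................................########++++++++++.++++#..................
..............................
[... 2636 characters left out ...]
##############++++++++++++++++###++............................
...................#++++++#######+++++++.+++++++####++....................................
...................++++++++#++++++++++++###++.............................................
....................#++++.+##+++###++.....................................................
....................++++....+.............................................................
..........................................................................................
..........................................................................................
..........................................................................................
```

Both reds stand upright inside their cells; the A one has shifted about 1 cm but is well within limits. Continuing with the terminal grasp.

jog_arm:
  increments:
    - [0,0,1,-0.16]
    - [0,0,1,0]
    - [0,0,1,0]
    - [0,0,1,0]
    - [0,0,1,0]
    - [0,0,0.6,0]
    - [0,0,0.4,0]
    - [0,0,0,0]

```text
time_s: 53.35
tcp_pos: [0.5594, 0.3561, 0.1876]
ee_rot: [[0.993, -0.12, -0.001], [-0.12, -0.993, -0.001], [-0.001, 0.001, -1.0]]
wrist_force: [1.5, -0.1, -0.4]
gripper_width: 0.946
gripper_force: 0.0
```

jog_arm:
  increments:
    - [0,0,0,0]
    - [0,0,0,0]
    - [0,0,0,0]
    - [0,0,0,0]
    - [0,0,0,0]
  grip: 55

```text
time_s: 53.85
tcp_pos: [0.5597, 0.3564, 0.1895]
ee_rot: [[0.993, -0.12, 0.001], [-0.12, -0.993, 0.001], [0.001, -0.001, -1.0]]
wrist_force: [-0.5, -1.1, 3.0]
gripper_width: 0.709
gripper_force: 30.0
```

jog_arm:
  increments:
    - [0,0,-0.5,0]
    - [0,0,-1,0]
    - [0,0,-1,0]
    - [0,0,-1,0]
    - [0,0,-1,0]
    - [0,0,-0.5,0]
    - [0,0,0,0]

```text
time_s: 54.55
tcp_pos: [0.5597, 0.3564, 0.2902]
ee_rot: [[0.993, -0.12, 0.002], [-0.12, -0.993, 0.002], [0.002, -0.002, -1.0]]
wrist_force: [0.3, 0.4, -2.9]
gripper_width: 0.712
gripper_force: 30.0
```

Run:
```python
from h import *
h_=np.array([np.cos(np.radians(-16.7)),np.sin(np.radians(-16.7))]); O=np.array([.3797,.3746])
def tgt(s,g): # s: terminal centre along bed, g: grip offset along terminal
    a=np.radians(25); along=(s+g)*np.cos(a)-.011*np.sin(a); z=.042+(s+g)*np.sin(a)+.011*np.cos(a)+.013*0
    return [*(O+h_*along),z]
T=tgt(.022,.008);print(np.round(T,4)); go([T[0],T[1],.15],253.3)
sc=eyes.capture("scene");h=cv2.cvtColor(sc,cv2.COLOR_BGR2HSV);m=((h[...,0]>20)&(h[...,0]<35)&(h[...,1]>150)&(h[...,2]>90)).astype(np.uint8)
n,l,st,c=cv2.connectedComponentsWithStats(m);print([(c[i].round(1).tolist(),int(st[i,4])) for i in range(1,n) if st[i,4]>10 and 380<c[i][0]<480])
s=sense(); g=np.array(s["tcp_pos"])-[0,0,r.tcp_to_grasp]; u=np.array([np.cos(np.radians(-7)),np.sin(np.radians(-7)),0])
print("expected yellow level",proj("scene",g-[0,0,.002]-u*.081).round(1))
```

```text
[0.4013 0.3681 0.0646]
{'t': 54.55, 'grasp': array([0.56  , 0.3568, 0.1267]), 'units': array([-7.95,  0.38, -1.18]), 'yaw': np.float64(-96.9), 'w': 62.0, 'F': array([ 0.3,  0.4, -2.9]), 'gf': 30.0, 'turn_units': np.float64(2.14), 'units_after_turn': array([-7.76,  1.73, -1.18])}
[([410.9, 172.6], 18), ([431.8, 170.5], 21)]
expected yellow level [[426.6 170.6]]
```

jog_arm:
  increments:
    - [-0.9,0.04,0,0]
    - [-0.9,0.04,0,0]
    - [-0.9,0.04,0,0]
    - [-0.9,0.04,0,0]
    - [-0.9,0.04,0,0]
    - [-0.9,0.04,0,0]
    - [-0.9,0.04,0,0]
    - [-0.9,0.04,0,0]
    - [-0.75,0.06,0,0]

```text
time_s: 55.5
tcp_pos: [0.3996, 0.3674, 0.2872]
ee_rot: [[0.993, -0.12, -0.002], [-0.12, -0.993, -0.002], [-0.002, 0.003, -1.0]]
wrist_force: [0.8, 0.1, -1.9]
gripper_width: 0.712
gripper_force: 30.0
```

jog_arm:
  increments:
    - [0,0,0,0.75]
    - [0,0,0,0.75]
    - [0,0,0,0.64]
    - [0,0,0.5,0]
    - [0,0,0.4,0]
    - [0,0,0,0]
    - [0,0,0,0]

```text
time_s: 56.2
tcp_pos: [0.4007, 0.3677, 0.2698]
ee_rot: [[0.958, -0.287, -0.001], [-0.287, -0.958, -0.001], [-0.0, 0.002, -1.0]]
wrist_force: [-0.3, -0.1, -1.4]
gripper_width: 0.713
gripper_force: 30.0
```

```bash
cat > term.py <<'E'
from h import *
t=eyes.capture("top");sc=eyes.capture("scene")
for n,im in (("top",t),("scene",sc)):
    h=cv2.cvtColor(im,cv2.COLOR_BGR2HSV);H=h[...,0]
    for nm,m in (("yel",(H>20)&(H<35)&(h[...,1]>150)&(h[...,2]>90)),("scr",(H>85)&(H<108)&(h[...,1]>60)&(h[...,1]<190)&(h[...,2]>70))):
        k,l,st,c=cv2.connectedComponentsWithStats(m.astype(np.uint8))
        print(n,nm,[(c[i].round(1).tolist(),int(st[i,4]),np.round(cv2.minAreaRect(np.argwhere(l==i)[:,::-1].astype(np.float32)),1).tolist() if 0 else "") for i in range(1,k) if st[i,4]>10 and ((n=="top" and c[i][0]<200 and c[i][1]>150) or (n=="scene" and c[i][0]>370 and 130<c[i][1]<260 and c[i][0]<480))])
E
python3 term.py; python3 -c "
from h import *
go([.4007,.3683,.079],253.3)"
```

```text
top yel [([137.9, 302.8], 64, '')]
top scr [([148.5, 281.0], 72, ''), ([140.8, 296.2], 164, '')]
scene yel [([417.1, 149.5], 19, '')]
scene scr [([416.7, 157.0], 217, '')]
{'t': 56.3, 'grasp': array([0.4009, 0.3679, 0.107 ]), 'units': array([-0.02, -0.01,  1.4 ]), 'yaw': np.float64(-106.7), 'w': 61.5, 'F': array([-0.3,  1.2, -3.1]), 'gf': 30.0, 'turn_units': np.float64(0.01), 'units_after_turn': array([-0.02, -0.01,  1.4 ])}
```

jog_arm:
  increments:
    - [0,0,0,0]
    - [0,0,0.35,0]
    - [0,0,0.35,0]
    - [0,0,0,0]
  grip: 61.4

```text
time_s: 56.7
tcp_pos: [0.4007, 0.3678, 0.2557]
ee_rot: [[0.958, -0.287, -0.001], [-0.287, -0.958, -0.001], [-0.0, 0.001, -1.0]]
wrist_force: [-0.4, -0.0, -2.4]
gripper_width: 0.71
gripper_force: 18.3
```

jog_arm:
  increments:
    - [0,0,0.2,0]
    - [0,0,0.2,0]
    - [0,0,0,0]

```text
time_s: 57.0
tcp_pos: [0.4001, 0.3679, 0.2485]
ee_rot: [[0.958, -0.287, -0.001], [-0.287, -0.958, -0.0], [-0.001, 0.0, -1.0]]
wrist_force: [-4.2, 0.7, 1.3]
gripper_width: 0.711
gripper_force: 18.6
```

```bash
python3 term.py; python3 -c "
from h import *
go([.4007,.3683,.079],253.3)
c=np.cos(np.radians(-16.7));s=np.sin(np.radians(-16.7));a=np.radians(25);O=np.array([.3797,.3746,.042]);xb=np.array([c*np.cos(a),s*np.cos(a),np.sin(a)]);zb=np.array([-c*np.sin(a),-s*np.sin(a),np.cos(a)])
for q in (.015,.022,.03): p=O+xb*(q-.072)+zb*.022; w=O+xb*(q-.035)+zb*.022; print(q,'yellow',proj('top',p).round(1),proj('scene',p).round(1),'scr',proj('top',w).round(1),proj('scene',w).round(1))"
```

```text
top yel [([142.2, 302.2], 59, '')]
top scr [([150.4, 281.5], 58, ''), ([143.8, 295.7], 149, '')]
scene yel []
scene scr [([415.1, 165.6], 104, '')]
{'t': 57.1, 'grasp': array([0.4002, 0.3679, 0.0851]), 'units': array([ 0.02, -0.03,  0.31]), 'yaw': np.float64(-106.7), 'w': 61.9, 'F': array([-4.1,  1.3,  2.6]), 'gf': 18.6, 'turn_units': np.float64(0.0), 'units_after_turn': array([ 0.02, -0.03,  0.31])}
0.015 yellow [[143.9 302.6]] [[413.1 168.4]] scr [[145.9 291.5]] [[414.  169.4]]
0.022 yellow [[144.2 300.5]] [[413.3 168.6]] scr [[146.3 289.4]] [[414.2 169.6]]
0.03 yellow [[144.7 298.1]] [[413.5 168.8]] scr [[146.7 287. ]] [[414.4 169.8]]
```

jog_arm:
  increments:
    - [0,0,0.15,0]
    - [0,0,0.15,0]
    - [0,0,0,0]
  grip: 61.7

```text
time_s: 57.4
tcp_pos: [0.4007, 0.3678, 0.2427]
ee_rot: [[0.958, -0.287, -0.0], [-0.287, -0.958, -0.0], [0.0, 0.0, -1.0]]
wrist_force: [-5.1, 0.1, 4.0]
gripper_width: 0.714
gripper_force: 9.5
```

```bash
python3 term.py; python3 -c "
from h import *
go([.4007,.3683,.079],253.3)"
```

```text
top yel [([144.3, 301.6], 89, '')]
top scr [([150.9, 281.6], 51, ''), ([145.3, 294.8], 127, '')]
scene yel []
scene scr [([416.6, 169.2], 11, '')]
{'t': 57.5, 'grasp': array([0.4007, 0.3677, 0.0792]), 'units': array([-0.01, -0.03,  0.01]), 'yaw': np.float64(-106.7), 'w': 62.0, 'F': array([-5.1, -0.1,  4.8]), 'gf': 9.5, 'turn_units': np.float64(0.0), 'units_after_turn': array([-0.01, -0.03,  0.01])}
```

The yellow end is where the flat-on-bed prediction puts it. Releasing gently.

jog_arm:
  increments:
    - [0,0,0,0]
    - [0,0,0,0]
  grip: 63

```text
time_s: 57.7
tcp_pos: [0.4012, 0.3678, 0.2424]
ee_rot: [[0.958, -0.287, 0.001], [-0.287, -0.958, 0.001], [0.001, -0.001, -1.0]]
wrist_force: [0.3, 0.4, 0.1]
gripper_width: 0.723
gripper_force: 0.0
```

jog_arm:
  increments:
    - [0,0,0,0]
    - [0,0,0,0]
    - [0,0,0,0]
    - [0,0,-0.3,0]
    - [0,0,-0.7,0]
    - [0,0,-1,0]
    - [0,0,-1,0]
    - [0,0,-1,0]
    - [0,0,-1,0]
    - [0,0,-1,0]
  grip: 76

```text
time_s: 58.7
tcp_pos: [0.4007, 0.3676, 0.3639]
ee_rot: [[0.958, -0.287, 0.0], [-0.287, -0.958, 0.001], [0.0, -0.001, -1.0]]
wrist_force: [0.5, -0.5, -0.3]
gripper_width: 0.874
gripper_force: 0.0
```

jog_arm:
  increments:
    - [0.6,0.8,-0.6,0]
    - [0.6,0.8,-0.6,0]
    - [0.6,0.8,-0.6,0]
    - [0.6,0.8,-0.6,0]
    - [0.6,0.8,-0.6,0]
    - [0.6,0.8,0,0]
    - [0.6,0.8,0,0]
    - [0.6,0.8,0,0]
    - [0.6,0.8,0,0]
    - [0,0,0,0]

```text
time_s: 59.7
tcp_pos: [0.463, 0.1972, 0.4231]
ee_rot: [[0.957, -0.29, 0.0], [-0.29, -0.957, 0.0], [0.0, -0.0, -1.0]]
wrist_force: [-0.1, 0.3, -0.3]
gripper_width: 0.871
gripper_force: 0.0
```

```bash
python3 term.py
python3 - <<'E'
from h import *
t=eyes.capture("top"); sc=eyes.capture("scene")
c=np.cos(np.radians(-16.7));s=np.sin(np.radians(-16.7));a=np.radians(25);O=np.array([.3797,.3746,.042]);xb=np.array([c*np.cos(a),s*np.cos(a),np.sin(a)]);zb=np.array([-c*np.sin(a),-s*np.sin(a),np.cos(a)]);yb=np.cross(zb,xb)
ds=eyes.outline_of("top","terminal")
for d in ds:
    m=d["mask"].astype(np.uint8);p=np.argwhere(m)[:,::-1].astype(np.float32)
    if p[:,0].mean()>200: continue
    # intersect pixel rays with terminal's top plane
    K,R,tt=cal("top"); o=-R.T@tt; bx=cv2.boxPoints(cv2.minAreaRect(p)); D=(R.T@np.linalg.inv(K)@np.c_[np.vstack([bx,p.mean(0)]),np.ones(5)].T).T
    k=((O+zb*.022-o)@zb)/(D@zb); X=o+D*k[:,None]-O; print("top mask",round(d["conf"],2),m.sum(),np.c_[X@xb,X@yb].round(4).tolist())
for n in ("top","scene"): print(n,[(np.round(d["centre"],3).tolist(),round(d["conf"],2)) for d in eyes.spot_in(n,"terminal")])
for q in (-.1,.09,): print(proj("scene",O+xb*q+zb*.022))
print("blue",sblue(sc),[plane("top",[q[0]],.197).round(4).tolist() for q in blobs(t,"blue",40)])
print("red",[np.round(d["centre"],3).tolist() for d in eyes.spot_in("top","red1")])
for nm in ("tin","tape","mug"): print(nm,[np.round(d["centre"],3).tolist() for d in eyes.spot_in("top",nm)])
go([.4,.36,.2])
E
```

```text
top yel [([150.9, 303.9], 17, '')]
top scr []
scene yel []
scene scr [([416.6, 169.2], 11, '')]
top mask 0.36 39 [[-0.0484, -0.0153], [-0.0219, -0.0301], [-0.0287, -0.0401], [-0.0552, -0.0253], [-0.0391, -0.0269]]
top [([0.329, 0.365, 0.044], 0.61)]
scene [([0.452, 0.354, 0.094], 0.79)]
[[412.07293759 167.34532575]]
[[417.12900107 172.6014453 ]]
blue [([322.0, 197.5], 146), ([258.1, 199.4], 147), ([319.7, 235.1], 58), ([332.0, 232.9], 26)] [[[0.6893, 0.055, 0.197]], [[0.6843, -0.0798, 0.197]]]
red [[0.452, -0.307, 0.113], [0.544, -0.375, 0.099]]
tin [[0.737, -0.319, 0.062]]
tape [[0.452, -0.306, 0.115]]
mug [[0.732, 0.35, 0.034]]
{'t': 60.25, 'grasp': array([0.4627, 0.1992, 0.259 ]), 'units': array([-5.31, -6.81,  2.95]), 'yaw': np.float64(-106.7), 'w': 76.1, 'F': array([ 0.5,  0. , -0.4]), 'gf': 0.0}
```

The arm still hides the cradle from above, so I'll clear it.

jog_arm:
  increments:
    - [0,1,-0.5,0]
    - [0,1,-0.5,0]
    - [0,1,0,0]
    - [0,1,0,0]
    - [0,1,0,0]
    - [0,1,0,0]
    - [0,1,0,0]
    - [0,1,0,0]
    - [0,1,0,0]
    - [0,1,0,0]

```text
time_s: 61.25
tcp_pos: [0.4043, 0.0054, 0.4423]
ee_rot: [[0.958, -0.288, -0.0], [-0.288, -0.958, -0.0], [-0.0, 0.0, -1.0]]
wrist_force: [0.2, 0.6, -0.0]
gripper_width: 0.878
gripper_force: 0.0
```

```bash
python3 term.py
python3 - <<'E'
from h import *
t=eyes.capture("top")
c=np.cos(np.radians(-16.7));s=np.sin(np.radians(-16.7));a=np.radians(25);O=np.array([.3797,.3746,.042]);xb=np.array([c*np.cos(a),s*np.cos(a),np.sin(a)]);zb=np.array([-c*np.sin(a),-s*np.sin(a),np.cos(a)]);yb=np.cross(zb,xb)
K,R,tt=cal("top"); o=-R.T@tt
def bed(px):
    px=np.atleast_2d(px); D=(R.T@np.linalg.inv(K)@np.c_[px,np.ones(len(px))].T).T
    k=((O+zb*.022-o)@zb)/(D@zb); X=o+D*k[:,None]-O; return np.c_[X@xb,X@yb]
for d in eyes.outline_of("top","terminal"):
    p=np.argwhere(d["mask"])[:,::-1].astype(np.float32)
    if p[:,0].mean()>200: continue
    q=bed(p).astype(np.float32)*1000; rc=cv2.minAreaRect(q); print("mask in bed mm",len(p),round(d["conf"],2),np.round(rc[0],1),np.round(rc[1],1),round(rc[2],1))
h=cv2.cvtColor(t,cv2.COLOR_BGR2HSV);H=h[...,0];m=(H>85)&(H<108)&(h[...,1]>60)&(h[...,1]<190)&(h[...,2]>70)
k,l,st,cc=cv2.connectedComponentsWithStats(m.astype(np.uint8))
for i in range(1,k):
    if st[i,4]>60 and cc[i][0]<200 and cc[i][1]>150:
        q=bed(np.argwhere(l==i)[:,::-1]).astype(np.float32)*1000;rc=cv2.minAreaRect(q);print("screen",st[i,4],np.round(rc[0],1),np.round(rc[1],1),round(rc[2],1))
for n in ("top","scene"): print(n,[(np.round(d["centre"],3).tolist(),round(d["conf"],2)) for d in eyes.spot_in(n,"terminal")])
cc_=O+xb*.02+zb*.022; print("expected top centre",cc_.round(3))
E
```

```text
top yel [([144.3, 301.6], 89, '')]
top scr [([146.4, 287.3], 396, '')]
scene yel []
scene scr [([416.6, 169.2], 11, '')]
mask in bed mm 1149 0.83 [25.4 -2.8] [160.8  66.6] 0.3
screen 396 [-6.7  0.7] [49.7 72.8] 89.6
top [([0.395, 0.368, 0.079], 0.62)]
scene [([0.453, 0.357, 0.094], 0.86)]
expected top centre [0.388 0.372 0.07 ]
```

The terminal lies on the bed: centre about +17 mm along, within about 1–3 mm of the centre line, under 1° off axis, and the grazing scene view agrees it is flat. Blues and reds are still in place, so I'm handing in.

```bash
python3 -c "
from station import r
print(r.finish_job())"
```

```text
the job is handed in; nothing more can be done
None
```

I handed the job in at about 61 s on the robot's clock, and no verdict came back: by my last camera measurements two blues stand on the ledge, two reds stand in crate cells, and the terminal lies screen up on its cradle at the lip (no blue3 or red3 was found).

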